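# Discharge one capacitor from the tray

### The arm

A 6-joint arm with a two-finger parallel gripper is mounted at the origin on the work surface. World frame = base frame: x ahead of the robot, y to its left, z up, the work surface at z = 0. Lengths are in mm, angles in rad, forces in N, time in s.
With the tool pointing down it reaches from about 225 to 725 mm from the base axis. Payload 3.1 kg.
Tool frame: the origin (TCP) lies between the finger pads; the fingertips stand 8 mm ahead of it and the grasp point (between the pads) lies 11 mm behind it; z points along the fingers, y is the line along which they close (so a half turn about z gives the same grasp; the last joint's range is limited). The gripper opens to 85 mm and grips with 20 to 120 N. Pads are 22 mm wide; open, the fingers measure 114 mm over their backs; the gripper's body (76 mm by 85 mm) begins 54 mm behind the grasp point. The pads swing forward as they close: fully open they stand 13 mm farther back than shut.
Start: joints at [1.141, 0.048, 0.099, 1.622, 0, 1.443], TCP at [156.058, 501.262, 239.312] pointing down, gripper open.
Joint ranges: [-2.91, 2.91], [-0.99, 1.94], [-1.21, 1.42], [-2.12, 2.29], [-1.49, 1.47], [-3.14, 3.14]. Speed limits (rad/s): [2.79, 2.79, 3.14, 3.14, 3.14, 3.14].

### API

Orientations are given as a unit quaternion [w, x, y, z].
In Python, from rig import status, capture, camera_info, order gives the robot as it stands.
- The arm moves only by the tool send_rows, never from a script. Its argument "increments" is a list of rows, each an object with "offset": the shift along the world's x, y, z in m, a list of three; "roll": the turn about the world's z in rad. A call has exactly 8 rows; each row is the pose to reach, as a shift and turn from the pose commanded when the call began; what a row does not reach only later rows make up. A row lasts 1/8 s, in which the tool goes at most 62.5 mm and 10.7 degrees, less where a joint would pass 70% of its speed; a pose out of reach is approached as far as the arm can. A call with a gripper value outside its range is refused whole. "gripper" is the closure, from -1 (fully open) to 1 (shut), set as the call begins (left out, the last holds). The fingers move at their own pace and stop on an object; "grip_force" is the grip in N (left out, the last holds). Time passes only in rows, so rows that repeat a pose let the fingers close, or fill a call up. It gives the time, the measured TCP pose, the force, the opening and the grip force at its end, in the units of the state.
- status.read_state(): the state, without advancing time (a new reading comes with each control period).
- capture(name): name is "side" or "top" or "wrist"; returns the picture (384x512x3 uint8, red, green, blue); there is no depth.
- camera_info(name): a dict with "intrinsics" (3x3 intrinsics, pixels), "cam_to_world" (4x4, takes a point from camera to world coordinates). Camera axes: x right, y down, z forward; pixel columns grow to the right and rows downward; lengths in mm; the calibration is good to about 2 mm. A picture is of the moment at which its call begins: read the wrist's pose just before it. camera_info takes no time and is no camera call; for the wrist camera it gives the pose at the moment of the call.
- order.hand_in(): hands the job in; it is judged then, once.
The state is a dict: "t": time; "joint_pos": joint angles; "dq": joint speeds; "joint_efforts": joint torques, N m; "tool_pos": TCP position; "tcp_rot": TCP orientation; "wrist_force": force on the tool from outside, world axes, zero at the start; "torque": the same for the moment, N m; "grip_width": finger opening in mm; "gripper_force": force on a finger pad.
Only numpy, scipy, OpenCV 4.12 (cv2) and the standard library are available. Lean on these libraries where they do the work, as an engineer would, in place of code of your own. Each camera call takes 0.05 s, during which the arm holds its last target. There are 200 camera calls.

### The job

The capacitors in the sloped tray are charged, so do not let the gripper or arm touch them: lift the plastic one-capacitor scoop out of its rack by the neck, lay it flat on the mat, and take it again by the end of its handle. Slide it under the front capacitor (the one nearest the tray's open end), carry that one out in the scoop's pocket and gently tip it into the V cradle of the discharge dock, leaving the other two in the tray. Lay the scoop back on the mat, then push the dock's spring-centred switch lever towards the finned heat sink, keep it fully over for a good second, and let it spring back to the middle; leave everything else where it is.

Things in the scene. Friction and masses are not known exactly. Their poses are not given: they have to be found in the camera images.
- mat: dark rubber bench mat, 260 x 140 x 3 mm, fixed; origin at the centre of its underside on the bench, x along its length
- scoop_neck (a point): centre of the scoop's handle at its neck, 56 mm behind the scoop's origin and 31 mm above its underside: the only part of the handle that can be gripped in the rack. The bar is 14 mm wide (scoop y) and 20 mm high
- scoop_grip (a point): centre of the handle bar near its end, where the scoop is to be held for scooping: 122 mm behind the scoop's origin, 31 mm above its underside (bar 14 mm wide, 20 mm high)
- scoop_pocket (a point): centre of a capacitor seated in the pocket: 3 mm behind scoop origin, 18.5 mm above underside. Pocket 70 mm wide, floor 2 mm, back wall 24 mm high (inner face 20.5 mm behind origin), side walls 16 mm. Front ramp, 17 degrees: from a 1.3 mm thick edge 19.5 mm ahead of origin to a crest 4.5 mm high 9 mm ahead. A capacitor stays in while level or tilted back, rolls out at 30 to 40 degrees nose-down
- rack: fixed grey plastic scoop rack: 4 mm base plate 200 x 90 mm on which the scoop stands, and two cheeks 60 mm high on both sides of the rear of the handle (92 to 158 mm behind the origin) with 2.5 mm play; the scoop lifts straight up. Origin on the bench under the scoop's origin (within 2 mm), x as the scoop's x
- tray_floor (a point): fixed aluminium tray: point on its floor under the front capacitor. Axes level: x from the open end inwards, z up. Floor 90 mm wide between 30 mm side walls, slopes down 5 degrees along +x, from 61 mm before this point (open end) to the back wall 84 mm beyond. A steel guard (106 mm wide, bars 87 to 97 mm above the floor) covers it from 24 mm before this point on; the scoop goes in under it
- cap1_center (a point): centre of the front capacitor: black cylinder with an aluminium band, 33 mm diameter, 58 mm long, 50 to 80 g, lying across the tray (own y along its length; it rolls). Three lie touching in a row against the back wall; this one is nearest the open end
- cap2_center (a point): centre of the middle capacitor, same shape; stays in the tray
- cap3_center (a point): centre of the rear capacitor, same shape, against the back wall; stays in the tray
- dock_cradle (a point): centre of a capacitor resting in the dock's cradle, 31 mm above the bench. Axes level: x away from the robot, y along the cradle, z up. A white V (45 degree faces, lowest line 23 mm below this point), 84 mm long in y between end walls that end 10 mm above this point. Near face ends 31 mm before this point, 8 mm above it; far face ends at an upright stop 37 mm beyond, 38 mm higher
- dock: the discharge dock, base 140 x 104 mm, origin on the bench below the cradle point, same axes. The switch box (40 x 40 mm, top 57 mm above the bench) is centred 66 mm beyond the origin in x; the finned aluminium heat sink (fins up to 55 mm high) stands against its +y side
- switch (a joint): spring-centred momentary switch lever, rad: 0 upright in the middle, positive towards the heat sink (dock +y), stops at 0.45 either way; about 0.4 N m/rad, so 3 N at the tip. Counts as over beyond 0.3
- switch_tip (a point): centre of the 16 mm steel ball at the lever's tip, 62 mm above the lever's pivot, 117 mm above the bench when centred; the lever is a 10 mm rod
- scoop: white plastic scoop, 172 mm long, 76 mm wide, 65 to 95 g. Origin on its flat underside below the pocket; x forward from handle to front lip, z up (its points have the same axes). It stands level on its pan and on a heel under the handle's end (142 to 150 mm behind the origin). Handle: straight bar along x, 14 mm wide, 21 to 41 mm above the underside, ending 152 mm behind the origin
- cap1: the front capacitor, origin at its centre
- cap2: the middle capacitor, origin at its centre
- cap3: the rear capacitor, origin at its centre
- mug: bystander, leave alone: white mug, 80 mm across, 95 mm high; origin at its underside
- spool: bystander, leave alone: steel solder spool, 60 mm across, 50 mm high; origin at its underside
- flux: bystander, leave alone: small clear bottle, 48 mm across, 110 mm high; origin at its underside
- rule: bystander, leave alone: short steel rule, 110 x 16 x 4 mm; origin at its underside
- driver: bystander, leave alone: screwdriver lying on the bench; origin at its underside
- meter: bystander, leave alone: hand multimeter, 160 x 80 x 41 mm; origin at its underside
- wrench: bystander, leave alone: steel wrench lying on the bench; origin at its underside
There are look-alikes about, which are no part of the job. What is shaped like the part that bears tray_floor but red or turquoise is not meant.

How it is judged (in metres and radians):
On the way, in this order (a step that is already met when the one before it is completed fails the run):
1. the scoop lies flat on the mat, let go (x of scoop_neck in the frame of mat between -0.13 and 0.13 m and y of scoop_neck in the frame of mat between -0.07 and 0.07 m and height (world z) of scoop_neck below 0.04 m and angle between scoop_neck's own z axis and vertical below 0.1 rad and contact force between the fingers and scoop below 0.2 N and linear speed of scoop below 0.03 m/s), for 0.2 s.
2. the scoop, held near the end of its handle, carries the front capacitor in its pocket clear of the tray (distance between cap1_center and scoop_pocket below 0.01 m and horizontal distance between scoop_pocket and tray_floor above 0.09 m and height (world z) of cap1_center above 0.05 m and x of the grasp point in the frame of scoop_pocket below -0.09 m and contact force between the fingers and scoop above 1 N), for 0.2 s.
3. the capacitor rests in the V cradle, out of the scoop (x of cap1_center in the frame of dock_cradle between -0.008 and 0.008 m and y of cap1_center in the frame of dock_cradle between -0.02 and 0.02 m and z of cap1_center in the frame of dock_cradle between -0.008 and 0.008 m and linear speed of cap1 below 0.03 m/s and contact force between cap1 and scoop below 0.05 N), for 0.2 s.
4. the scoop lies flat on the mat again, let go (all of step 1), for 0.2 s.
5. with the capacitor in the cradle, the switch lever is held over towards the heat sink for a second (x of cap1_center in the frame of dock_cradle between -0.008 and 0.008 m and y of cap1_center in the frame of dock_cradle between -0.02 and 0.02 m and z of cap1_center in the frame of dock_cradle between -0.008 and 0.008 m and value of joint switch above 0.3 rad), for 1 s.
At the end, for the whole second after the job is handed in: The front capacitor rests in the V cradle (within 8 mm across and in height, 20 mm along it), the other two are in the tray, the scoop stands flat on the mat (its neck point over the mat), everything is let go and at rest, and the switch lever is back in the middle (within 0.06 rad) (all of step 4 and x of cap1_center in the frame of dock_cradle between -0.008 and 0.008 m and y of cap1_center in the frame of dock_cradle between -0.02 and 0.02 m and z of cap1_center in the frame of dock_cradle between -0.008 and 0.008 m and linear speed of cap1 below 0.03 m/s and x of cap2_center in the frame of tray_floor between -0.045 and 0.085 m and y of cap2_center in the frame of tray_floor between -0.045 and 0.045 m and z of each of cap2_center, cap3_center in the frame of tray_floor below 0.04 m and x of cap3_center in the frame of tray_floor between -0.045 and 0.085 m and y of cap3_center in the frame of tray_floor between -0.045 and 0.045 m and value of joint switch between -0.06 and 0.06 rad); the robot touches nothing.
It fails at once if the gripper or arm touches a capacitor (contact force between any of the fingers, the arm and cap1 above 0.3 N or contact force between any of the fingers, the arm and cap2 above 0.3 N or contact force between any of the fingers, the arm and cap3 above 0.3 N).
It fails at once if the capacitor is dropped into the dock from a height (faster than 1.2 m/s there) (linear speed of cap1 above 1.2 m/s and horizontal distance between cap1_center and dock_cradle below 0.08 m).
It fails at once if the switch is pushed the wrong way (value of joint switch below -0.25 rad).
It fails at once if a bystander is displaced by more than 30 mm (distance of any of mug, spool, flux, rule, driver, meter, wrench from where it was at the start of the episode above 0.03 m).
It also fails if it takes over 72 s, if anything falls off the work surface, if the arm or the gripper's body presses on something with over 40 N, if the wrist force passes 120 N, or if a joint passes its speed limit or range.

## Working session

There is one attempt and no reset: what is moved stays moved. The work goes in short steps, Python scripts to look and compute and a tool call to move; the robot and the scene stay as the last step left them, time stands still between calls to the robot, and variables do not carry over. Pictures are saved under pics/ and viewed, at most 10 in all, crops included, and the job is handed in when it is done.

Besides the shell and the picture viewer there is one more tool, called after ">>>" as name([rows], argument=value, ...), one row to a line, values as JSON. send_rows: Moves the arm, as the interface text tells. Its arguments: {"type":"object","properties":{"increments":{"type":"array","items":{"type":"object","properties":{"offset":{"type":"array","items":{"type":"number"}},"roll":{"type":"number"}}}},"gripper":{"type":"number"},"grip_force":{"type":"number"}},"required":["increments"]}

```bash
mkdir -p pics; ls; cat > h.py <<'E'
import numpy as np, cv2
from rig import status, capture, camera_info, order
def ray(cam,u,v,info=None):
    i=info or camera_info(cam); K=np.array(i["intrinsics"]); T=np.array(i["cam_to_world"])
    d=T[:3,:3]@np.linalg.solve(K,[u,v,1.]); return T[:3,3],d/np.linalg.norm(d)
def plane(cam,u,v,z,info=None):
    o,d=ray(cam,u,v,info); return o+d*(z-o[2])/d[2]
def tri(a,b):
    (o1,d1),(o2,d2)=a,b
    A=np.array([d1,-d2]).T; s=np.linalg.lstsq(A,o2-o1,rcond=None)[0]
    p,q=o1+s[0]*d1,o2+s[1]*d2; return (p+q)/2,np.linalg.norm(p-q)
def proj(cam,p,info=None):
    i=info or camera_info(cam); K=np.array(i["intrinsics"]); T=np.linalg.inv(np.array(i["cam_to_world"]))
    c=T[:3,:3]@np.asarray(p,float)+T[:3,3]; q=K@c; return q[:2]/q[2]
def save(name,img,scale=1):
    img=cv2.cvtColor(img,cv2.COLOR_RGB2BGR)
    cv2.imwrite(f"pics/{name}.png",cv2.resize(img,None,fx=scale,fy=scale,interpolation=cv2.INTER_CUBIC))
E
python3 - <<'E'
from h import *
for c in("top","side","wrist"):
    i=capture(c); np.save(f"pics/{c}0.npy",i); save(c+"0",i,1.5625)
    f=camera_info(c); print(c,np.round(f["intrinsics"],1).tolist(),np.round(f["cam_to_world"],3).tolist())
print(status.read_state())
E
```

```text
pics
top [[365.4, 0.0, 252.8], [0.0, 365.4, 196.7], [0.0, 0.0, 1.0]] [[0.024, -0.998, 0.054, 467.364], [-1.0, -0.024, -0.007, -46.647], [0.008, -0.053, -0.999, 1099.408], [0.0, 0.0, 0.0, 1.0]]
side [[389.3, 0.0, 253.7], [0.0, 389.3, 193.1], [0.0, 0.0, 1.0]] [[-0.998, -0.015, 0.053, 473.668], [-0.052, 0.574, -0.817, 960.887], [-0.019, -0.819, -0.574, 800.089], [0.0, 0.0, 0.0, 1.0]]
wrist [[324.3, 0.0, 254.1], [0.0, 324.3, 196.6], [0.0, 0.0, 1.0]] [[0.297, 0.906, 0.301, 77.219], [0.955, -0.281, -0.095, 524.606], [-0.002, 0.316, -0.949, 373.118], [0.0, 0.0, 0.0, 1.0]]
{'t': 0.15, 'joint_pos': array([ 1.14121410e+00,  4.86001014e-02,  9.79564666e-02,  1.62198360e+00,
       -4.73971897e-06,  1.44300246e+00]), 'dq': array([ 5.82655305e-04, -1.75664475e-03,  3.61620069e-03, -1.19294602e-03,
        1.60104845e-03,  7.10491762e-05]), 'joint_efforts': array([ 1.73674049e-03, -3.39259100e+01,  3.20424235e+01,  1.53357780e-02,
       -5.99793862e-05,  1.02951098e-06]), 'tool_pos': array([155.86492382, 500.85485832, 238.37527459]), 'tcp_rot': array([-2.49557985e-04,  1.50322146e-01,  9.88636644e-01, -8.80785132e-04]), 'wrist_force': array([-0.4248027 , -0.00406281, -0.05400492]), 'torque': array([-0.0085167 , -0.01237294, -0.02951399]), 'gripper_force': 0.0, 'grip_width': 85.35839146012817}
```

View pics/top0.png

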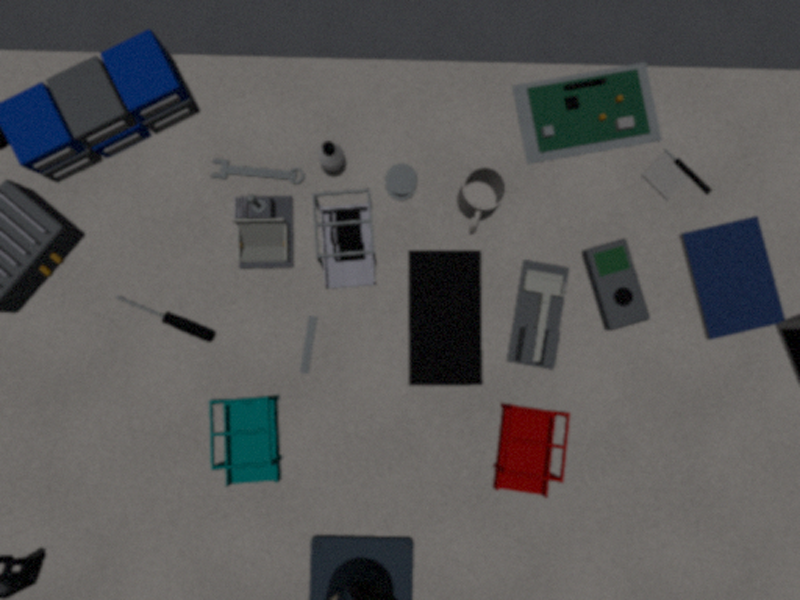

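View pics/side0.png

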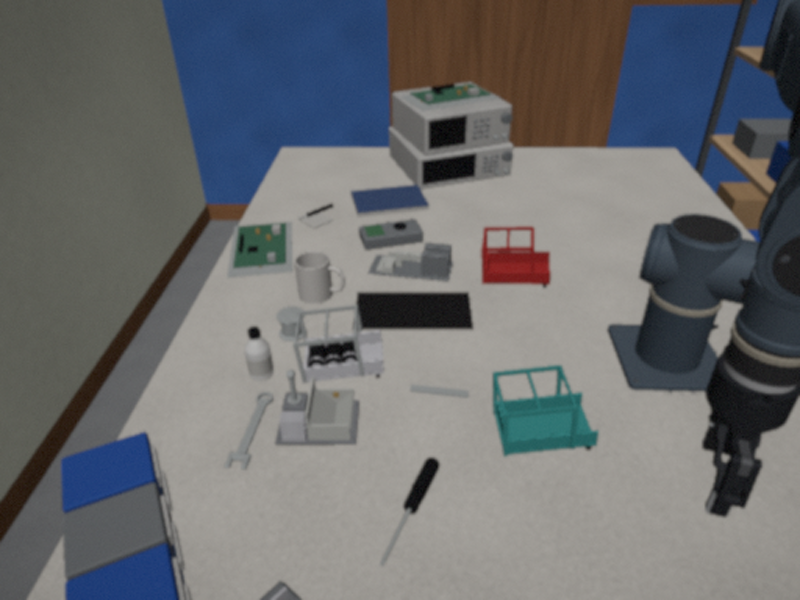

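```bash
python3 - <<'E'
from h import *
fs=np.mean([capture("top").astype(float) for _ in range(6)],0)
np.save("pics/topavg.npy",fs)
c=np.clip(fs*1.8,0,255).astype(np.uint8)
save("top_l",c[115:195,145:250],7.4)
save("top_r",c[115:250,255:375],4.4)
g=fs.mean(2); m=(g<22).astype(np.uint8)
n,l,s,ce=cv2.connectedComponentsWithStats(m)
for k in range(1,n):
    if s[k,4]>1500:
        r=cv2.minAreaRect(np.argwhere(l==k)[:,::-1].astype(np.float32)); b=cv2.boxPoints(r)
        print(r,[plane("top",*p,3).round(1).tolist() for p in b],plane("top",*r[0],3))
E
```

```text
((284.9999694824219, 202.49996948242188), (43.99999237060547, 82.99998474121094), 0.0) [[385.5, -87.6, 3.0], [634.8, -82.1, 3.0], [638.1, -215.2, 3.0], [388.5, -219.1, 3.0]] [ 510.96336078 -150.95826057    3.        ]
```

View pics/top_l.png

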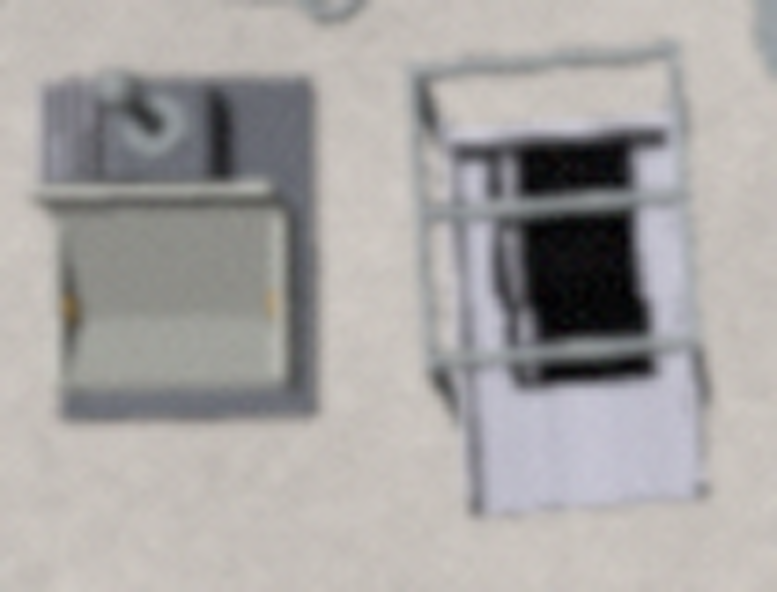

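View pics/top_r.png

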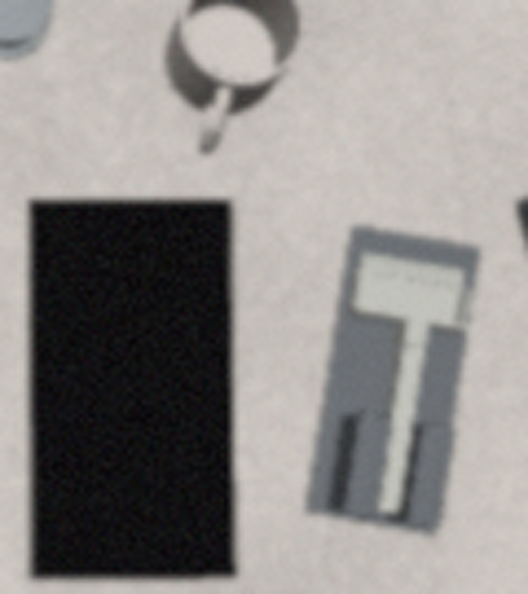

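```bash
python3 - <<'E'
from h import *
f=lambda x,y,z:plane("top",255+x/4.4-.4,115+y/4.4-.4,z)
C=[f(*p,4) for p in((355,226),(480,246),(437,531),(307,513))]
print(np.round(C,1), [np.linalg.norm(C[i]-C[i-3]).round(1) for i in range(4)], np.mean(C,0))
fx=(C[0]+C[1]-C[2]-C[3]); print("yaw",np.degrees(np.arctan2(fx[1],fx[0])))
a=f(392,512,45);b=f(415,330,45);d=a-b;print(a,b,np.degrees(np.arctan2(-d[1],-d[0])),np.linalg.norm(d))
# handle tail edges
print(f(357,255,12),f(467,266,12),f(358,312,24),f(462,325,24))
E
```

```text
[[ 625.  -300.8    4. ]
 [ 613.3 -386.9    4. ]
 [ 417.7 -359.     4. ]
 [ 427.9 -270.3    4. ]] [np.float64(86.9), np.float64(197.6), np.float64(89.3), np.float64(199.5)] [ 520.96555932 -329.26039568    4.        ]
yaw -8.445088626006712
[ 431.28260764 -317.69758833   45.        ] [ 551.13328488 -331.65125239   45.        ] -6.640787218829254 120.66022366995269
[ 604.00665069 -300.51158649   12.        ] [ 598.31656837 -375.64098777   12.        ] [ 564.00571379 -298.82384532   24.        ] [ 556.93613327 -368.95159728   24.        ]
```

>>> send_rows([
  {"offset": [0.035,-0.045,0.01],"roll": 0.03},
  {"offset": [0.07,-0.09,0.02],"roll": 0.06},
  {"offset": [0.11,-0.135,0.03],"roll": 0.1},
  {"offset": [0.15,-0.18,0.04],"roll": 0.13},
  {"offset": [0.19,-0.225,0.04],"roll": 0.17},
  {"offset": [0.23,-0.27,0.04],"roll": 0.17},
  {"offset": [0.27,-0.315,0.04],"roll": 0.17},
  {"offset": [0.31,-0.36,0.04],"roll": 0.17},
], gripper=-1)

```text
t: 1.45
tool_pos: [467.2, 139.6, 279.6]
tcp_rot: [0.001, 0.066, 0.998, 0.0]
wrist_force: [1.3, 0.5, 0.1]
grip_width: 85.3
gripper_force: 0.0
```

>>> send_rows([
  {"offset": [0.03,-0.03,0],"roll": 0.03},
  {"offset": [0.06,-0.06,0],"roll": 0.06},
  {"offset": [0.085,-0.08,0],"roll": 0.1},
  {"offset": [0.1,-0.09,0],"roll": 0.12},
  {"offset": [0.11,-0.095,0],"roll": 0.12},
  {"offset": [0.11,-0.095,0],"roll": 0.12},
  {"offset": [0.11,-0.095,0],"roll": 0.12},
  {"offset": [0.11,-0.095,0],"roll": 0.12},
])

```text
t: 2.45
tool_pos: [575.6, 46.9, 279.7]
tcp_rot: [0.0, 0.005, 1.0, 0.0]
wrist_force: [-0.9, -0.9, 0.2]
grip_width: 85.2
gripper_force: 0.0
```

```bash
python3 - <<'E'
from h import *
import json
i=camera_info("wrist"); im=np.mean([capture("wrist").astype(float) for _ in range(4)],0); 
np.save("pics/w1.npy",im); json.dump({k:np.array(v).tolist() for k,v in i.items()},open("w1.json","w"))
save("w1",np.clip(im*1.6,0,255).astype(np.uint8),1.56)
s=status.read_state(); print(s["t"],s["tool_pos"],s["tcp_rot"]); print(np.round(i["cam_to_world"],3))
E
```

```text
2.65 [575.84262837  46.55566666 279.55969149] [ 1.70314947e-04  5.67085324e-03  9.99983906e-01 -2.88128994e-05]
[[ 1.10000e-02  9.49000e-01  3.16000e-01  4.93117e+02]
 [ 1.00000e+00 -1.00000e-02 -3.00000e-03  4.70080e+01]
 [ 1.00000e-03  3.16000e-01 -9.49000e-01  4.14424e+02]
 [ 0.00000e+00  0.00000e+00  0.00000e+00  1.00000e+00]]
```

View pics/w1.png

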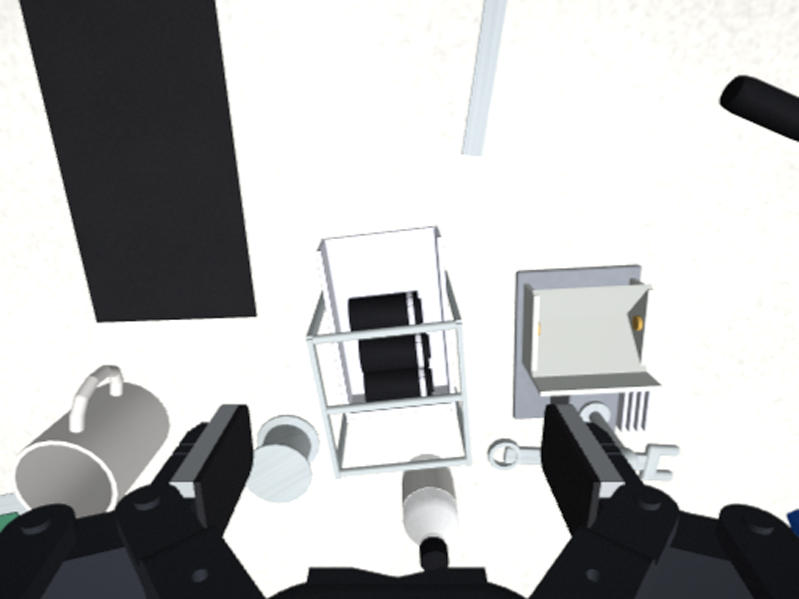

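>>> send_rows([
  {"offset": [-0.03,-0.005,-0.01],"roll": 0},
  {"offset": [-0.06,-0.01,-0.02],"roll": 0},
  {"offset": [-0.09,-0.02,-0.03],"roll": 0},
  {"offset": [-0.12,-0.02,-0.04],"roll": 0},
  {"offset": [-0.13,-0.02,-0.04],"roll": 0},
  {"offset": [-0.13,-0.02,-0.04],"roll": 0},
  {"offset": [-0.13,-0.02,-0.04],"roll": 0},
  {"offset": [-0.13,-0.02,-0.04],"roll": 0},
])

```text
t: 3.65
tool_pos: [447.0, 26.3, 239.6]
tcp_rot: [0.0, 0.006, 1.0, -0.0]
wrist_force: [1.2, -0.5, 0.7]
grip_width: 85.5
gripper_force: 0.0
```

```bash
python3 - <<'E'
from h import *
import json
i=camera_info("wrist"); im=np.mean([capture("wrist").astype(float) for _ in range(4)],0); 
np.save("pics/w2.npy",im); json.dump({k:np.array(v).tolist() for k,v in i.items()},open("w2.json","w"))
w1=np.load("pics/w1.npy")
pt=[proj("wrist",p,i) for p in((560,50,15),(560,90,15),(650,20,15))]; print(pt,[proj("wrist",p,json.load(open("w1.json"))) for p in((560,50,15),(650,20,15))])
c=int(pt[0][0]);r=int(pt[0][1]); r0=max(r-30,0); c0=c-75
A=w1[135:315,190:320]; B=im[r0:r0+180,c0:c0+130]
print("B org",c0,r0)
A=np.pad(A,((0,180-A.shape[0]),(0,0),(0,0)));B=np.pad(B,((0,180-B.shape[0]),(0,0),(0,0)))
save("w12",np.clip(np.hstack([A,B])*1.0,0,255).astype(np.uint8),3.05)
s=status.read_state(); print(s["t"],s["tool_pos"])
E
```

```text
[array([274.6428285 , 254.12199698]), array([306.87406602, 253.78520163]), array([251.48870978, 314.74972489])] [array([256.82387561, 145.59546359]), array([234.66887998, 213.82272936])]
B org 199 224
3.85 [446.41862983  26.25785684 239.26056345]
```

View pics/w12.png

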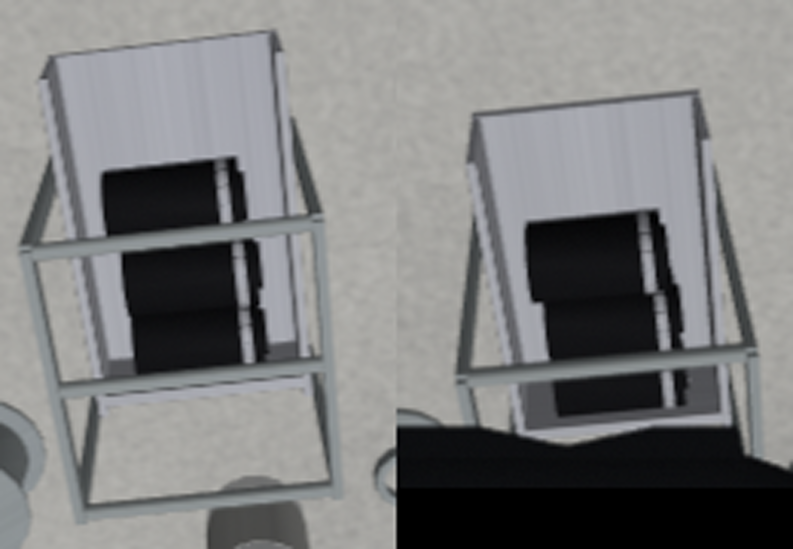

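```bash
cat > tr.py <<'E'
from h import *
import json
i1=json.load(open("w1.json"));i2=json.load(open("w2.json"))
A=lambda x,y:ray("w",190+x/3.05-.33,135+y/3.05-.33,i1)
B=lambda x,y:ray("w",199+(x-396.5)/3.05-.33,224+y/3.05-.33,i2)
for n,a,b in(("openL",(52,58),(478,115)),("openR",(272,32),(698,92)),("barL",(30,250),(463,377)),("barR",(318,222),(752,350)),("bandtop/front L",(103,172),(527,225)),("R",(238,157),(658,210)),("backL",(103,407),(515,435)),("band c1 back",(230,222),(650,292)),("c2 back?",(105,235),(533,300))):
    p,e=tri(A(*a),B(*b)); print(n,p.round(1),round(e,1))
E
python3 tr.py
```

```text
openL [569.3 -11.9  15.5] 0.8
openR [559.5  77.7  16. ] 1.2
barL [616.7 -10.3 106.8] 1.0
barR [608.4  86.6 105. ] 0.0
bandtop/front L [614.8   7.7  26.1] 0.3
R [609.8  62.7  23.6] 1.0
backL [724.7   1.5  26.7] 3.3
band c1 back [628.1  58.   51.3] 2.0
c2 back? [633.8  10.1  48.8] 1.1
```

```bash
python3 - <<'E'
from h import *
import json
i1=json.load(open("w1.json"))
W=lambda x,y,z:plane("w",(x+.5)/1.56-.5,(y+.5)/1.56-.5,z,i1)
for z in(4,8):
    a,b,c=W(516,271,z),W(640,265,z),W(514,418,z); print(z,a.round(1),b.round(1),c.round(1),np.linalg.norm(a-b),np.linalg.norm(a-c), (b+c)/2,np.degrees(np.arctan2(a[0]-b[0],b[1]-a[1])))
# near V edge top z=39, far face/stop
print(W(537,290,39),W(630,286,39),W(538,390,69),W(660,383,69), "brass",W(540,328,31),W(639,324,31))
f=lambda x,y,z:plane("top",145+x/7.4-.43,115+y/7.4-.43,z)
print("top base",f(62,418,4),f(315,414,4),f(310,80,4),f(42,80,4),"ball",f(112,85,117),"stop top",f(38,190,69),f(270,187,69),"near edge",f(62,385,39),f(288,385,39))
E
```

```text
4 [599.4 145.9   4. ] [595.3 248.8   4. ] [739.1 153.    4. ] 102.98935263191801 139.96182031135137 [667.23479424 200.93887635   4.        ] 2.2408110125873923
8 [598.3 145.    8. ] [594.3 246.9   8. ] [736.7 152.    8. ] 101.98561573891008 138.59774879260766 [665.53783566 199.43866219   8.        ] 2.240811012587416
[605.62343914 154.71974474  39.        ] [603.1831934  226.26709027  39.        ] [676.10639912 152.99902602  69.        ] [671.20599012 245.03783114  69.        ] brass [640.17659134 161.92279041  31.        ] [637.5931891  241.68603613  31.        ]
top base [596.03970624 248.21701597   4.        ] [600.1944762  145.62867146   4.        ] [737.54460506 152.22884555   4.        ] [734.74697322 261.67763466   4.        ] ball [705.96371341 204.17923316 117.        ] stop top [676.12563531 243.2679588   69.        ] [679.53264964 154.38853237  69.        ] near edge [604.97842124 239.29343676  39.        ] [607.16770784 150.4837445   39.        ]
```

>>> send_rows([
  {"offset": [0.0,-0.05,0],"roll": -0.02},
  {"offset": [0.005,-0.1,0],"roll": -0.04},
  {"offset": [0.01,-0.15,0],"roll": -0.06},
  {"offset": [0.015,-0.2,0],"roll": -0.08},
  {"offset": [0.02,-0.25,-0.01],"roll": -0.1},
  {"offset": [0.02,-0.3,-0.02],"roll": -0.12},
  {"offset": [0.02,-0.35,-0.03],"roll": -0.12},
  {"offset": [0.02,-0.35,-0.03],"roll": -0.12},
])

```text
t: 4.85
tool_pos: [465.0, -326.6, 206.9]
tcp_rot: [-0.001, 0.068, 0.998, 0.001]
wrist_force: [-0.6, 1.2, -0.1]
grip_width: 85.5
gripper_force: 0.0
```

```bash
python3 - <<'E'
from h import *
for _ in range(3): capture("wrist")
i=camera_info("wrist"); im=np.mean([capture("wrist").astype(float) for _ in range(4)],0)
s=status.read_state(); print(s["t"],s["tool_pos"])
save("w3",np.clip(im*1.2,0,255).astype(np.uint8),1.56)
np.save("pics/w3.npy",im)
import json; json.dump({k:np.array(v).tolist() for k,v in i.items()},open("w3.json","w"))
E
```

```text
5.2 [ 466.53122774 -322.75955659  210.0888097 ]
```

View pics/w3.png

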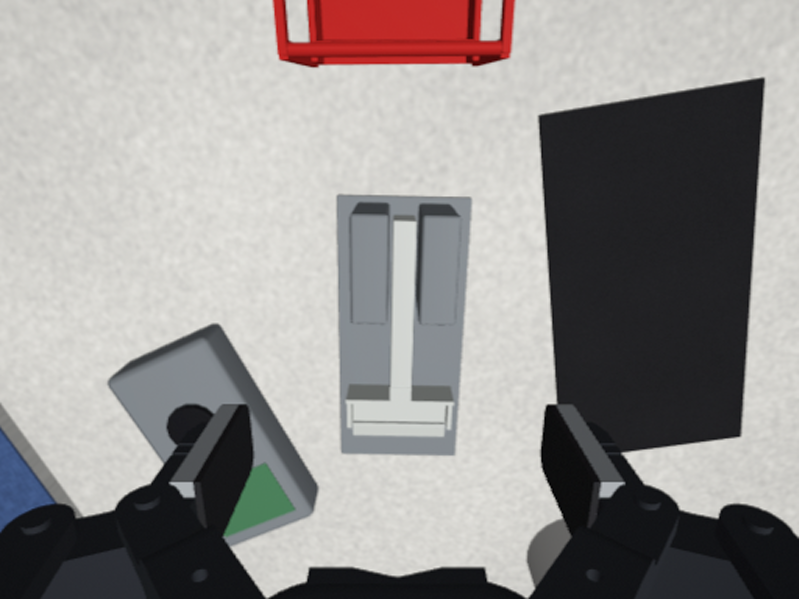

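```bash
python3 - <<'E'
from h import *
import json
i1=json.load(open("w3.json"))
W=lambda x,y,z:plane("w",(x+.5)/1.56-.5,(y+.5)/1.56-.5,z,i1)
a=W(404.2,221,45);b=W(401.2,387,45);d=b-a;print(a,b,np.linalg.norm(d),"yaw",np.degrees(np.arctan2(d[1],d[0])))
u=d/np.linalg.norm(d);print("neck",a+96*u,"origin",a+152*u)
C=[W(*p,4) for p in((337,195),(471,197),(455,455),(341,453))]
print(np.round(C,1)); f=C[2]+C[3]-C[0]-C[1]; print(np.degrees(np.arctan2(f[1],f[0])),np.linalg.norm(f)/2)
C=[W(*p,3) for p in((540,115),(764,78),(741,436),(557,460))]; print(np.round(C,1))
s=status.read_state();q=s["tcp_rot"];print(s["tool_pos"],np.degrees(2*np.arctan2(q[2],q[1]))-180)
E
```

```text
[ 430.66165508 -314.60718681   45.        ] [ 538.42386321 -330.31790307   45.        ] 108.90142380425445 yaw -8.294747127289126
neck [ 525.65740095 -328.45667296   45.        ] origin [ 581.07158604 -336.53553989   45.        ]
[[ 414.2 -356.6    4. ]
 [ 427.1 -269.     4. ]
 [ 624.  -298.4    4. ]
 [ 610.4 -386.8    4. ]]
-8.618742298763799 198.77203602511747
[[ 382.2 -221.4    3. ]
 [ 378.9  -83.2    3. ]
 [ 636.8  -76.3    3. ]
 [ 639.9 -218.9    3. ]]
[ 466.53122774 -322.75955659  210.0888097 ] -7.45461788388161
```

>>> send_rows([
  {"offset": [0.03,-0.002,-0.04],"roll": -0.016},
  {"offset": [0.06,-0.005,-0.08],"roll": -0.016},
  {"offset": [0.06,-0.005,-0.11],"roll": -0.016},
  {"offset": [0.06,-0.005,-0.14],"roll": -0.016},
  {"offset": [0.06,-0.005,-0.165],"roll": -0.016},
  {"offset": [0.06,-0.005,-0.18],"roll": -0.016},
  {"offset": [0.06,-0.005,-0.185],"roll": -0.016},
  {"offset": [0.06,-0.005,-0.185],"roll": -0.016},
])

```text
t: 6.2
tool_pos: [526.4, -328.8, 25.0]
tcp_rot: [0.0, 0.074, 0.997, -0.0]
wrist_force: [-0.5, 0.4, 0.2]
grip_width: 85.7
gripper_force: 0.0
```

>>> send_rows([
  {"offset": [0,0,0],"roll": 0},
  {"offset": [0,0,0],"roll": 0},
  {"offset": [0,0,0],"roll": 0},
  {"offset": [0,0,0],"roll": 0},
  {"offset": [0,0,0],"roll": 0},
  {"offset": [0,0,0],"roll": 0},
  {"offset": [0,0,0],"roll": 0},
  {"offset": [0,0,0.005],"roll": 0},
], gripper=1, grip_force=60)

```text
t: 7.2
tool_pos: [525.4, -328.2, 28.5]
tcp_rot: [-0.001, 0.074, 0.997, 0.001]
wrist_force: [-1.2, 0.1, -0.7]
grip_width: 13.0
gripper_force: 58.4
```

>>> send_rows([
  {"offset": [0,0,0.02],"roll": 0},
  {"offset": [0,0,0.045],"roll": 0},
  {"offset": [0,0,0.075],"roll": 0},
  {"offset": [0,0.02,0.08],"roll": 0.02},
  {"offset": [-0.003,0.05,0.08],"roll": 0.06},
  {"offset": [-0.006,0.09,0.08],"roll": 0.1},
  {"offset": [-0.01,0.13,0.08],"roll": 0.14},
  {"offset": [-0.012,0.17,0.07],"roll": 0.17},
])

```text
t: 8.2
tool_pos: [513.2, -156.0, 98.4]
tcp_rot: [-0.0, -0.012, 1.0, 0.001]
wrist_force: [-0.1, 0.1, -0.7]
grip_width: 13.1
gripper_force: 58.4
```

>>> send_rows([
  {"offset": [0,0.009,-0.015],"roll": 0},
  {"offset": [0,0.009,-0.03],"roll": 0},
  {"offset": [0,0.009,-0.045],"roll": 0},
  {"offset": [0,0.009,-0.06],"roll": 0},
  {"offset": [0,0.009,-0.07],"roll": 0},
  {"offset": [0,0.009,-0.074],"roll": 0},
  {"offset": [0,0.009,-0.0755],"roll": 0},
  {"offset": [0,0.009,-0.0755],"roll": 0},
])

```text
t: 9.2
tool_pos: [514.5, -149.9, 24.3]
tcp_rot: [0.0, -0.011, 1.0, -0.0]
wrist_force: [0.4, -0.7, -0.6]
grip_width: 13.0
gripper_force: 58.6
```

>>> send_rows([
  {"offset": [0,0,0],"roll": 0},
  {"offset": [0,0,0],"roll": 0},
  {"offset": [0,0,0],"roll": 0},
  {"offset": [0,0,0],"roll": 0},
  {"offset": [0,0,0],"roll": 0},
  {"offset": [0,0,0],"roll": 0},
  {"offset": [0,0,0],"roll": 0},
  {"offset": [0,0,0],"roll": 0},
], gripper=-1)

```text
t: 10.2
tool_pos: [514.1, -149.8, 23.8]
tcp_rot: [-0.0, -0.011, 1.0, -0.0]
wrist_force: [-0.4, 0.6, 0.2]
grip_width: 85.4
gripper_force: 0.0
```

>>> send_rows([
  {"offset": [-0.01,0,0],"roll": 0},
  {"offset": [-0.025,-0.0005,0],"roll": 0},
  {"offset": [-0.04,-0.001,0],"roll": 0},
  {"offset": [-0.055,-0.001,0],"roll": 0},
  {"offset": [-0.066,-0.0015,0],"roll": 0},
  {"offset": [-0.066,-0.0015,0],"roll": 0},
  {"offset": [-0.066,-0.0015,0],"roll": 0},
  {"offset": [-0.066,-0.0015,0],"roll": 0},
])

```text
t: 11.2
tool_pos: [448.6, -151.4, 24.0]
tcp_rot: [0.0, -0.011, 1.0, -0.0]
wrist_force: [-0.7, -0.8, 0.4]
grip_width: 85.8
gripper_force: 0.0
```

```bash
python3 - <<'E'
from h import *
s=status.read_state(); print(s["t"],s["tool_pos"],s["grip_width"])
im=np.mean([capture("wrist").astype(float) for _ in range(3)],0); i=camera_info("wrist")
np.save("pics/w4.npy",im)
# white-ish scoop mask on the dark mat
m=(im.mean(2)>70)
p=proj("wrist",(448.5,-151.4,44),i);n=proj("wrist",(514,-150,44),i);print(p,n)
for x in range(420,545,10):
    c=proj("wrist",(x,-150.9+(x-470)*.0227,44),i); r=int(round(c[1])); 
    if 0<=r<384:
        cols=np.where(m[r,int(c[0])-60:int(c[0])+60])[0]+int(c[0])-60
        if len(cols): print(x,r,plane("wrist",cols.min(),r,44,i).round(1),plane("wrist",cols.max(),r,44,i).round(1))
print(plane("top",0,0,0).round(0))
E
```

```text
11.2 [ 448.57721246 -151.35583532   23.9750604 ] 85.75144368359561
[255.21734383 298.04065203] [254.87560999 414.15222613]
420 236 [ 420.3 -159.5   44. ] [ 420.  -145.6   44. ]
430 258 [ 429.9 -159.1   44. ] [ 429.6 -145.6   44. ]
440 280 [ 440. -159.   44.] [ 439.7 -145.2   44. ]
450 301 [ 450.1 -158.5   44. ] [ 449.8 -144.8   44. ]
460 321 [ 460.2 -158.5   44. ] [ 459.9 -144.8   44. ]
470 340 [ 470.2 -158.4   44. ] [ 469.9 -144.4   44. ]
480 358 [ 480.1 -157.9   44. ] [ 479.8 -144.5   44. ]
[1115.  740.    0.]
```

>>> send_rows([
  {"offset": [0,0,0],"roll": 0},
  {"offset": [0,0,0],"roll": 0},
  {"offset": [0,0,0],"roll": 0},
  {"offset": [0,0,0],"roll": 0},
  {"offset": [0,0,0],"roll": 0},
  {"offset": [0,0,0],"roll": 0},
  {"offset": [0,0,0.01],"roll": 0},
  {"offset": [0,0,0.02],"roll": 0},
], gripper=1, grip_force=120)

```text
t: 12.35
tool_pos: [447.8, -151.1, 44.2]
tcp_rot: [-0.0, -0.011, 1.0, 0.0]
wrist_force: [0.0, -0.2, -0.9]
grip_width: 12.1
gripper_force: 117.0
```

>>> send_rows([
  {"offset": [-0.005,0.01,0.02],"roll": 0.01},
  {"offset": [-0.01,0.03,0.036],"roll": 0.02},
  {"offset": [-0.02,0.06,0.036],"roll": 0.035},
  {"offset": [-0.025,0.09,0.036],"roll": 0.05},
  {"offset": [-0.03,0.12,0.036],"roll": 0.06},
  {"offset": [-0.035,0.15,0.036],"roll": 0.071},
  {"offset": [-0.0385,0.1665,0.036],"roll": 0.071},
  {"offset": [-0.0385,0.1665,0.036],"roll": 0.071},
])

```text
t: 13.35
tool_pos: [409.6, 16.0, 80.4]
tcp_rot: [0.0, -0.048, 0.999, -0.0]
wrist_force: [0.1, -0.4, -1.3]
grip_width: 11.9
gripper_force: 117.2
```

```bash
python3 - <<'E'
from h import *
for _ in range(3): capture("wrist")
s=status.read_state(); q=s["tcp_rot"];print(s["t"],s["tool_pos"],np.degrees(2*np.arctan2(q[2],q[1]))-180)
im=capture("wrist").astype(float); i=camera_info("wrist")
sd=capture("side"); 
c=proj("side",(500,25,85)).astype(int); print(c)
A=cv2.resize(np.clip(im*1.2,0,255).astype(np.uint8),(400,300)); B=cv2.resize(np.clip(sd[c[1]-60:c[1]+60,c[0]-80:c[0]+80]*1.6,0,255).astype(np.uint8),(400,300))
save("p5",np.hstack([A,B]))
E
```

```text
13.5 [409.94407741  14.66880668  80.1654063 ] 5.309719601498983
[265 208]
```

View pics/p5.png

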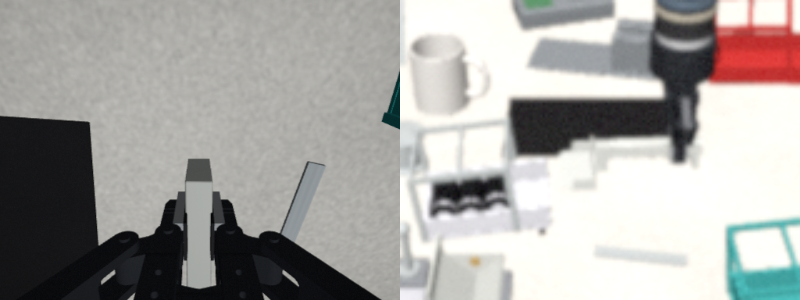

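>>> send_rows([
  {"offset": [0.02,0.002,0],"roll": 0},
  {"offset": [0.04,0.004,0],"roll": 0},
  {"offset": [0.06,0.006,0],"roll": 0},
  {"offset": [0.08,0.008,0],"roll": 0},
  {"offset": [0.0975,0.01,0],"roll": 0},
  {"offset": [0.0975,0.01,0],"roll": 0},
  {"offset": [0.0975,0.01,0.005],"roll": 0},
  {"offset": [0.0975,0.01,0.01],"roll": 0},
])

```text
t: 14.6
tool_pos: [506.4, 25.0, 90.1]
tcp_rot: [-0.0, -0.046, 0.999, -0.0]
wrist_force: [-0.2, -0.3, 0.1]
grip_width: 12.1
gripper_force: 117.2
```

>>> send_rows([
  {"offset": [0,0,0],"roll": 0},
  {"offset": [0,0,0.001],"roll": 0},
  {"offset": [0,0,0.002],"roll": 0},
  {"offset": [0,0,0.003],"roll": 0},
  {"offset": [0,0,0.004],"roll": 0},
  {"offset": [0,0,0.005],"roll": 0},
  {"offset": [0,0,0.006],"roll": 0},
  {"offset": [0,0,0.007],"roll": 0},
], grip_force=20)

```text
t: 15.6
tool_pos: [507.1, 25.2, 96.9]
tcp_rot: [0.0, -0.047, 0.999, -0.0]
wrist_force: [-0.1, -0.1, 0.4]
grip_width: 12.1
gripper_force: 117.2
```

>>> send_rows([
  {"offset": [0,0,0],"roll": 0},
  {"offset": [0,0,0],"roll": 0},
  {"offset": [0,0,0],"roll": 0},
  {"offset": [0,0,0.001],"roll": 0},
  {"offset": [0,0,0.002],"roll": 0},
  {"offset": [0,0,0.003],"roll": 0},
  {"offset": [0,0,0.004],"roll": 0},
  {"offset": [0,0,0.005],"roll": 0},
], grip_force=20, gripper=1)

```text
t: 16.6
tool_pos: [507.1, 25.2, 101.9]
tcp_rot: [0.0, -0.047, 0.999, -0.0]
wrist_force: [-0.1, 0.5, -0.6]
grip_width: 11.8
gripper_force: 117.2
```

```bash
cat > pitch.py <<'E'
from h import *
# scoop tail seen by wrist camera: print tail end edge of the white handle, and side-view white pixels profile
s=status.read_state();im=np.mean([capture("wrist").astype(float) for _ in range(4)],0);i=camera_info("wrist")
T=np.array(s["tool_pos"]); q=s["tcp_rot"]; y=2*np.arctan2(q[2],q[1])-np.pi
u=np.array([np.cos(y),np.sin(y),0]); G=T+[0,0,11]
print(s["t"],T.round(1),np.degrees(y).round(2),"F",np.round(s["wrist_force"],1),s["gripper_force"])
# top edge of the tail end: expected pixel for pitch p (nose-down deg)
col,_=proj("wrist",G-30*u+[0,0,10],i)
prof=im[:,int(col)-4:int(col)+5].mean((1,2))
rows=range(130,330)
print([int(prof[r]) for r in range(150,330,3)])
for p in(-5,0,5,10,20,30,35,40):
    a=np.radians(p);ux=u*np.cos(a)+np.array([0,0,-np.sin(a)]);uz=u*np.sin(a)+np.array([0,0,np.cos(a)])
    print(p,[proj("wrist",G-30*ux+h*uz,i).round(1).tolist() for h in(10,-10)])
E
python3 pitch.py
```

```text
16.6 [507.1  25.2 101.9] 5.34 F [-0.1  0.5 -0.6] 117.24345088005066
[156, 153, 157, 157, 156, 155, 154, 156, 156, 156, 154, 151, 154, 153, 155, 155, 155, 156, 68, 68, 68, 68, 68, 68, 68, 68, 68, 75, 148, 150, 150, 150, 150, 150, 150, 150, 150, 150, 150, 150, 150, 150, 149, 149, 149, 149, 149, 149, 149, 149, 149, 149, 149, 148, 148, 148, 148, 148, 148, 148]
-5 [[255.5, 228.1], [255.2, 213.6]]
0 [[255.5, 232.8], [255.3, 213.7]]
5 [[255.5, 238.0], [255.3, 214.3]]
10 [[255.5, 243.9], [255.3, 215.5]]
20 [[255.6, 257.3], [255.4, 219.7]]
30 [[255.6, 272.5], [255.4, 226.6]]
35 [[255.6, 280.5], [255.5, 231.0]]
40 [[255.7, 288.7], [255.5, 236.0]]
```

>>> send_rows([
  {"offset": [0,0,0],"roll": 0},
  {"offset": [0,0,0],"roll": 0},
  {"offset": [0,0,0],"roll": 0},
  {"offset": [0,0,0],"roll": 0},
  {"offset": [0,0,0],"roll": 0},
  {"offset": [0,0,0],"roll": 0},
  {"offset": [0,0,0],"roll": 0},
  {"offset": [0,0,0.001],"roll": 0},
], grip_force=30, gripper=0.95)

```text
t: 17.8
tool_pos: [507.0, 25.3, 102.7]
tcp_rot: [-0.0, -0.047, 0.999, 0.0]
wrist_force: [-0.2, -0.5, -1.3]
grip_width: 12.0
gripper_force: 117.2
```

>>> send_rows([
  {"offset": [0,0,0.001],"roll": 0},
  {"offset": [0,0,0.002],"roll": 0},
  {"offset": [0,0,0.003],"roll": 0},
  {"offset": [0,0,0.004],"roll": 0},
  {"offset": [0,0,0.005],"roll": 0},
  {"offset": [0,0,0.006],"roll": 0},
  {"offset": [0,0,0.007],"roll": 0},
  {"offset": [0,0,0.007],"roll": 0},
])

```text
t: 18.8
tool_pos: [506.8, 25.3, 109.0]
tcp_rot: [-0.001, -0.047, 0.999, 0.0]
wrist_force: [2.3, 0.3, -6.1]
grip_width: 11.7
gripper_force: 116.4
```

```bash
python3 pitch.py
```

```text
18.8 [506.8  25.3 109. ] 5.34 F [ 2.3  0.3 -6.1] 116.44459247589111
[156, 156, 160, 159, 157, 156, 157, 158, 158, 158, 153, 156, 156, 156, 157, 157, 158, 157, 70, 70, 70, 70, 70, 70, 70, 70, 70, 69, 145, 152, 152, 152, 152, 152, 152, 152, 152, 152, 152, 152, 152, 152, 152, 152, 152, 151, 151, 151, 151, 151, 151, 151, 151, 151, 151, 150, 150, 150, 150, 150]
-5 [[255.5, 227.7], [255.3, 213.4]]
0 [[255.6, 232.4], [255.3, 213.4]]
5 [[255.6, 237.6], [255.3, 214.0]]
10 [[255.6, 243.4], [255.4, 215.2]]
20 [[255.7, 256.8], [255.4, 219.4]]
30 [[255.7, 271.9], [255.5, 226.2]]
35 [[255.7, 279.9], [255.5, 230.6]]
40 [[255.7, 288.1], [255.6, 235.6]]
```

>>> send_rows([
  {"offset": [0,0,0.001],"roll": 0},
  {"offset": [0,0,0.002],"roll": 0},
  {"offset": [0,0,0.003],"roll": 0},
  {"offset": [0,0,0.004],"roll": 0},
  {"offset": [0,0,0.005],"roll": 0},
  {"offset": [0,0,0.006],"roll": 0},
  {"offset": [0,0,0.007],"roll": 0},
  {"offset": [0,0,0.008],"roll": 0},
])

```text
t: 20.0
tool_pos: [506.1, 25.4, 117.2]
tcp_rot: [-0.001, -0.047, 0.999, 0.0]
wrist_force: [-1.3, 1.6, -5.8]
grip_width: 12.0
gripper_force: 115.1
```

```bash
sed -i 's/150,330,3/195,260,1/; /for p in/,$d' pitch.py; cat >> pitch.py <<'E'
m=np.gradient(prof[215:320]); r=215+np.argmax(m); w=m[r-218:r-211]; e=np.sum(w*np.arange(r-3,r+4))/w.sum()
ps=np.arange(-6,45,.25);es=[]
for p in ps:
    a=np.radians(p);ux=u*np.cos(a)+np.array([0,0,-np.sin(a)]);uz=u*np.sin(a)+np.array([0,0,np.cos(a)])
    es.append(proj("wrist",G-30*ux+10*uz,i)[1])
print("edge",e,"pitch",np.interp(e,es,ps))
E
sed -i '/^print(\[int/d' pitch.py; python3 pitch.py
```

```text
20.0 [506.1  25.4 117.2] 5.35 F [-1.3  1.6 -5.8] 115.0965929031372
edge 235.67353232094024 pitch 3.688753769121704
```

>>> send_rows([
  {"offset": [0,0,0.0015],"roll": 0},
  {"offset": [0,0,0.0025],"roll": 0},
  {"offset": [0,0,0],"roll": 0},
  {"offset": [0,0,-0.008],"roll": 0},
  {"offset": [-0.02,-0.002,-0.01],"roll": 0},
  {"offset": [-0.04,-0.004,-0.01],"roll": 0},
  {"offset": [-0.05,-0.005,-0.02],"roll": 0},
  {"offset": [-0.05,-0.005,-0.035],"roll": 0},
])

```text
t: 21.2
tool_pos: [460.0, 19.9, 85.0]
tcp_rot: [0.004, -0.046, 0.999, -0.001]
wrist_force: [0.3, -1.0, -0.4]
grip_width: 11.9
gripper_force: 115.5
```

>>> send_rows([
  {"offset": [0,0,-0.01],"roll": 0},
  {"offset": [0,0,-0.02],"roll": 0},
  {"offset": [0,0,-0.026],"roll": 0},
  {"offset": [0,0,-0.03],"roll": 0},
  {"offset": [0,0,-0.03],"roll": 0},
  {"offset": [0,0,-0.03],"roll": 0},
  {"offset": [0,0,-0.03],"roll": 0},
  {"offset": [0,0,-0.03],"roll": 0},
])

```text
t: 22.2
tool_pos: [457.3, 20.2, 53.1]
tcp_rot: [0.0, -0.047, 0.999, -0.0]
wrist_force: [0.2, -0.8, -0.7]
grip_width: 12.1
gripper_force: 115.5
```

```bash
python3 pitch.py; python3 - <<'E'
from h import *
sd=np.mean([capture("side").astype(float) for _ in range(4)],0); c=proj("side",(580,35,30)).astype(int); print(c)
save("p6",np.clip(sd[c[1]-40:c[1]+35,c[0]-60:c[0]+40]*1.0,0,255).astype(np.uint8),7.5)
E
```

```text
22.2 [457.3  20.2  53.1] 5.34 F [ 0.2 -0.8 -0.7] 115.48811316490173
edge 235.57363941191645 pitch 2.048254929821232
[239 224]
```

View pics/p6.png

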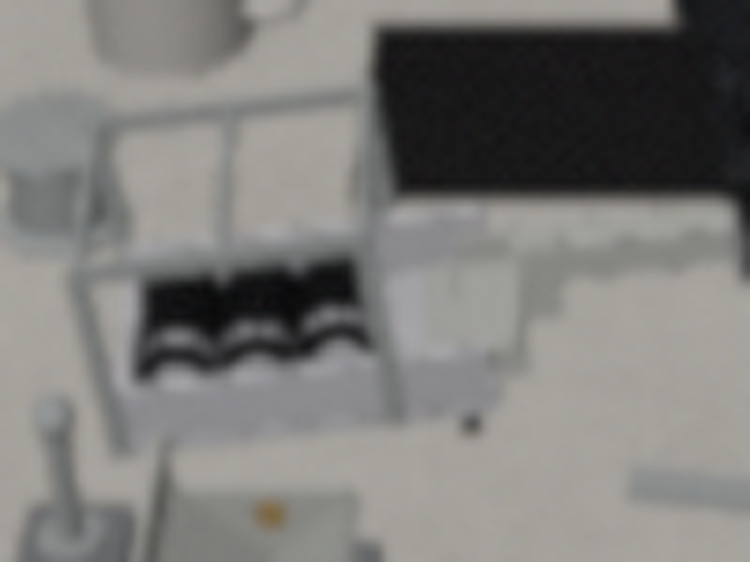

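>>> send_rows([
  {"offset": [0,0,-0.003],"roll": 0},
  {"offset": [0,0,-0.006],"roll": 0},
  {"offset": [0,0,-0.007],"roll": 0},
  {"offset": [0,0,-0.008],"roll": 0},
  {"offset": [0,0,-0.0085],"roll": 0},
  {"offset": [0,0,-0.0085],"roll": 0},
  {"offset": [0,0,-0.0085],"roll": 0},
  {"offset": [0,0,-0.0085],"roll": 0},
])

```text
t: 23.6
tool_pos: [458.0, 20.1, 46.5]
tcp_rot: [0.001, -0.047, 0.999, -0.0]
wrist_force: [-4.6, 0.2, 9.4]
grip_width: 12.2
gripper_force: 116.8
```

```bash
python3 pitch.py; python3 - <<'E'
from h import *
f=[status.read_state()["wrist_force"]]
for _ in range(6):
    capture("wrist"); f.append(status.read_state()["wrist_force"])
print(np.mean(f,0),np.std(f,0),status.read_state()["tool_pos"])
E
```

```text
23.6 [458.   20.1  46.5] 5.34 F [-4.6  0.2  9.4] 116.81108236312866
edge 234.56502647552628 pitch 1.5550802484054969
[-4.88361382  0.04202695  9.13052774] [0.33132231 0.49359211 0.50972992] [457.98107137  20.15737837  46.42247253]
```

>>> send_rows([
  {"offset": [0,0,0.0015],"roll": 0},
  {"offset": [0.004,0.0004,0.0015],"roll": 0},
  {"offset": [0.008,0.0008,0.001],"roll": 0},
  {"offset": [0.012,0.0012,0.0005],"roll": 0},
  {"offset": [0.016,0.0016,0],"roll": 0},
  {"offset": [0.018,0.0018,-0.0005],"roll": 0},
  {"offset": [0.018,0.0018,-0.0005],"roll": 0},
  {"offset": [0.018,0.0018,-0.0005],"roll": 0},
])

```text
t: 25.1
tool_pos: [476.4, 21.9, 45.3]
tcp_rot: [0.001, -0.047, 0.999, -0.0]
wrist_force: [-3.3, -0.7, 8.1]
grip_width: 12.0
gripper_force: 116.6
```

```bash
cat > F.py <<'E'
from h import *
f=[status.read_state()["wrist_force"]]
for _ in range(4):
    capture("wrist"); f.append(status.read_state()["wrist_force"])
print("Fmean",np.mean(f,0).round(2))
E
python3 pitch.py; python3 F.py
```

```text
25.1 [476.4  21.9  45.3] 5.34 F [-3.3 -0.7  8.1] 116.63792967796326
edge 234.7231620039037 pitch 1.7703674561611376
Fmean [-2.79 -0.76  7.97]
```

>>> send_rows([
  {"offset": [0.003,0.0003,0.0005],"roll": 0},
  {"offset": [0.006,0.0006,0.0003],"roll": 0},
  {"offset": [0.009,0.0009,0],"roll": 0},
  {"offset": [0.012,0.0012,-0.0003],"roll": 0},
  {"offset": [0.015,0.0015,-0.0005],"roll": 0},
  {"offset": [0.018,0.0018,-0.0008],"roll": 0},
  {"offset": [0.021,0.0021,-0.001],"roll": 0},
  {"offset": [0.024,0.0024,-0.0013],"roll": 0},
])

```text
t: 26.5
tool_pos: [499.4, 24.3, 43.6]
tcp_rot: [0.0, -0.047, 0.999, -0.0]
wrist_force: [-4.8, -0.6, 7.4]
grip_width: 12.1
gripper_force: 116.7
```

```bash
python3 pitch.py; python3 F.py
```

```text
26.5 [499.4  24.3  43.6] 5.33 F [-4.8 -0.6  7.4] 116.67072772979736
edge 234.75957529963517 pitch 2.8742979524937144
Fmean [-3.35  0.04  7.2 ]
```

>>> send_rows([
  {"offset": [0.002,0.0002,-0.0002],"roll": 0},
  {"offset": [0.004,0.0004,-0.0003],"roll": 0},
  {"offset": [0.006,0.0006,-0.0005],"roll": 0},
  {"offset": [0.007,0.0007,-0.0006],"roll": 0},
  {"offset": [0.008,0.0008,-0.0007],"roll": 0},
  {"offset": [0.009,0.0009,-0.0008],"roll": 0},
  {"offset": [0.0095,0.0009,-0.0008],"roll": 0},
  {"offset": [0.0095,0.0009,-0.0008],"roll": 0},
])

```text
t: 27.9
tool_pos: [509.2, 25.2, 42.8]
tcp_rot: [0.001, -0.047, 0.999, -0.0]
wrist_force: [-3.8, -0.2, 7.1]
grip_width: 11.8
gripper_force: 116.7
```

```bash
python3 pitch.py; python3 F.py; python3 - <<'E'
from h import *
sd=np.mean([capture("side").astype(float) for _ in range(3)],0); c=[239,224]
A=np.clip(sd[c[1]-30:c[1]+30,c[0]-60:c[0]+20]*1.0,0,255)
tp=np.mean([capture("top").astype(float) for _ in range(3)],0); c=proj("top",(600,37,30)).astype(int)
B=np.clip(tp[c[1]-30:c[1]+30,c[0]-40:c[0]+40]*1.8,0,255)
save("p7",np.hstack([A,B]).astype(np.uint8),5)
E
```

```text
27.9 [509.2  25.2  42.8] 5.34 F [-3.8 -0.2  7.1] 116.68523669242859
edge 234.770504629026 pitch 1.8359323144659134
Fmean [-3.43  0.2   7.33]
```

View pics/p7.png

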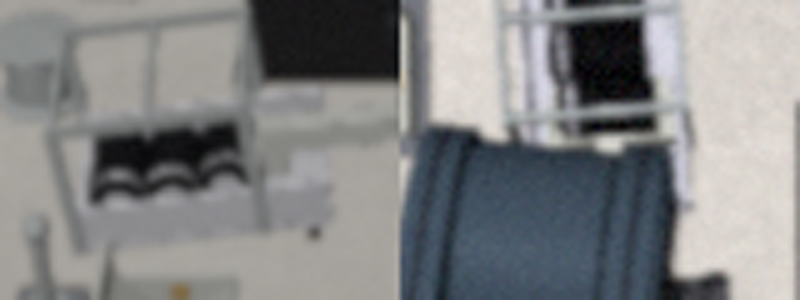

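>>> send_rows([
  {"offset": [0.001,0.0001,-0.0001],"roll": 0},
  {"offset": [0.002,0.0002,-0.0002],"roll": 0},
  {"offset": [0.003,0.0003,-0.0002],"roll": 0},
  {"offset": [0.0035,0.0003,-0.0003],"roll": 0},
  {"offset": [0.004,0.0004,-0.0003],"roll": 0},
  {"offset": [0.004,0.0004,-0.0003],"roll": 0},
  {"offset": [0.004,0.0004,-0.0003],"roll": 0},
  {"offset": [0.004,0.0004,-0.0003],"roll": 0},
])

```text
t: 29.6
tool_pos: [512.1, 25.5, 42.5]
tcp_rot: [-0.001, -0.047, 0.999, -0.0]
wrist_force: [-6.2, 0.1, 10.0]
grip_width: 12.0
gripper_force: 116.7
```

```bash
python3 F.py; cat > gap.py <<'E'
from h import *
# column profiles in the top view along tray axis: dark cap vs bright back wall
tp=np.mean([capture("top").astype(float) for _ in range(4)],0).mean(2)
for y in(-14,0,14):
    out=[]
    for x in range(590,660,3):
        px=proj("top",(x-y*.098,37+(x-625)*.098+y,30)); out.append(int(cv2.getRectSubPix(tp.astype(np.float32),(1,1),tuple(map(float,px)))[0,0]))
    print(y,out)
print(status.read_state()["t"])
E
python3 gap.py
```

```text
Fmean [-5.92 -0.51  9.68]
-14 [34, 35, 34, 33, 33, 35, 44, 53, 40, 19, 33, 64, 78, 55, 22, 8, 5, 8, 4, 6, 4, 5, 8, 12]
0 [31, 29, 29, 30, 32, 49, 82, 102, 81, 41, 33, 65, 84, 66, 29, 11, 8, 6, 6, 6, 5, 7, 8, 8]
14 [41, 38, 37, 36, 32, 34, 45, 59, 52, 31, 34, 62, 78, 56, 30, 23, 20, 18, 15, 6, 4, 7, 11, 11]
30.0
```

>>> send_rows([
  {"offset": [0.001,0.0001,0],"roll": 0},
  {"offset": [0.002,0.0002,0],"roll": 0},
  {"offset": [0.003,0.0003,0],"roll": 0},
  {"offset": [0.003,0.0003,0],"roll": 0},
  {"offset": [0.003,0.0003,0],"roll": 0},
  {"offset": [0.003,0.0003,0],"roll": 0},
  {"offset": [0.003,0.0003,0],"roll": 0},
  {"offset": [0.003,0.0003,0],"roll": 0},
])

```text
t: 31.0
tool_pos: [512.3, 25.5, 42.4]
tcp_rot: [-0.003, -0.047, 0.999, -0.001]
wrist_force: [-13.5, -2.1, 14.3]
grip_width: 11.9
gripper_force: 117.7
```

```bash
python3 F.py;python3 pitch.py; python3 gap.py
```

```text
Fmean [-13.23  -1.7   14.75]
31.2 [512.3  25.5  42.4] 5.33 F [-12.8  -1.7  14.2] 117.72197484970093
edge 234.23128281584235 pitch 2.0200280713582544
-14 [32, 34, 34, 33, 32, 32, 31, 32, 25, 17, 33, 64, 77, 55, 23, 10, 7, 8, 8, 6, 7, 6, 7, 8]
0 [32, 31, 31, 30, 29, 28, 35, 46, 43, 26, 33, 66, 84, 66, 29, 10, 7, 6, 5, 5, 6, 8, 10, 11]
14 [42, 40, 40, 39, 37, 34, 32, 25, 23, 17, 33, 63, 78, 55, 29, 23, 21, 17, 16, 7, 7, 6, 7, 9]
31.6
```

>>> send_rows([
  {"offset": [-0.003,-0.0003,0.0005],"roll": 0},
  {"offset": [-0.006,-0.0006,0.0012],"roll": 0},
  {"offset": [-0.01,-0.001,0.0022],"roll": 0},
  {"offset": [-0.015,-0.0015,0.0032],"roll": 0},
  {"offset": [-0.021,-0.0021,0.0045],"roll": 0},
  {"offset": [-0.028,-0.0028,0.0065],"roll": 0},
  {"offset": [-0.036,-0.0036,0.009],"roll": 0},
  {"offset": [-0.044,-0.0044,0.0115],"roll": 0},
])

```text
t: 32.6
tool_pos: [469.9, 21.7, 52.3]
tcp_rot: [-0.001, -0.047, 0.999, 0.0]
wrist_force: [-0.5, -0.3, -1.4]
grip_width: 11.9
gripper_force: 115.4
```

>>> send_rows([
  {"offset": [-0.009,-0.0009,0.003],"roll": 0},
  {"offset": [-0.019,-0.0019,0.007],"roll": 0},
  {"offset": [-0.03,-0.003,0.012],"roll": 0},
  {"offset": [-0.042,-0.004,0.019],"roll": 0},
  {"offset": [-0.054,-0.005,0.028],"roll": 0},
  {"offset": [-0.066,-0.0065,0.038],"roll": 0},
  {"offset": [-0.076,-0.0075,0.046],"roll": 0},
  {"offset": [-0.081,-0.008,0.052],"roll": 0},
])

```text
t: 33.6
tool_pos: [390.1, 13.6, 105.5]
tcp_rot: [0.0, -0.047, 0.999, -0.0]
wrist_force: [0.6, -0.8, -1.5]
grip_width: 12.1
gripper_force: 115.4
```

```bash
python3 pitch.py; cat > blobs.py <<'E'
from h import *
# dark blobs seen in side view near tray and expected pocket
im=np.mean([capture("side").astype(float) for _ in range(3)],0).mean(2)
s=status.read_state();T=s["tool_pos"]
x,y,z=T[0]+118,T[1]+11,T[2]+11
p=proj("side",(x,y+20,z-8)); print("pocket px",p,"tray",proj("side",(626,50,30)),proj("side",(659,53,27)),proj("side",(692,56,24)))
m=(im<30).astype(np.uint8); n,l,st,c=cv2.connectedComponentsWithStats(m)
for k in range(1,n):
    if st[k,4]>15 and 100<c[k][0]<400 and 120<c[k][1]<300: print(st[k].tolist(),c[k].round(1))
E
python3 blobs.py
```

```text
33.6 [390.1  13.6 105.5] 5.33 F [ 0.6 -0.8 -1.5] 115.37263512611389
edge 235.68502539624262 pitch 3.725994684985035
pocket px [262.5243049  206.75314203] tray [224.32512343 227.32444027] [213.58728087 228.4961732 ] [202.86800466 229.66588014]
[230, 158, 88, 51, 1245] [269.7 189.9]
[284, 206, 15, 3, 28] [291.8 207.5]
[160, 211, 5, 5, 19] [162.3 212.7]
[199, 221, 19, 8, 96] [208.3 223.9]
```

>>> send_rows([
  {"offset": [0,0,-0.01],"roll": 0},
  {"offset": [0,0,-0.024],"roll": 0},
  {"offset": [0.004,0.0004,-0.038],"roll": 0},
  {"offset": [0.01,0.001,-0.05],"roll": 0},
  {"offset": [0.018,0.0017,-0.058],"roll": 0},
  {"offset": [0.026,0.0024,-0.058],"roll": 0},
  {"offset": [0.032,0.003,-0.058],"roll": 0},
  {"offset": [0.036,0.0034,-0.058],"roll": 0},
])

```text
t: 34.95
tool_pos: [426.8, 16.9, 47.5]
tcp_rot: [-0.0, -0.047, 0.999, -0.0]
wrist_force: [-5.3, -0.4, 1.1]
grip_width: 12.0
gripper_force: 115.8
```

>>> send_rows([
  {"offset": [0.001,0.0001,0],"roll": 0},
  {"offset": [0.002,0.0002,0],"roll": 0},
  {"offset": [0.003,0.0003,0],"roll": 0},
  {"offset": [0.004,0.0004,0],"roll": 0},
  {"offset": [0.005,0.0005,0],"roll": 0},
  {"offset": [0.005,0.0005,0],"roll": 0},
  {"offset": [0.005,0.0005,0],"roll": 0},
  {"offset": [0.005,0.0005,0],"roll": 0},
])

```text
t: 35.95
tool_pos: [430.9, 17.6, 46.6]
tcp_rot: [-0.001, -0.047, 0.999, 0.0]
wrist_force: [-3.3, 0.2, -4.3]
grip_width: 12.0
gripper_force: 115.0
```

>>> send_rows([
  {"offset": [0.0005,0,0.003],"roll": 0},
  {"offset": [0.0015,0.0002,0.006],"roll": 0},
  {"offset": [0.0035,0.0003,0.0095],"roll": 0},
  {"offset": [0.005,0.0005,0.013],"roll": 0},
  {"offset": [0.007,0.0007,0.017],"roll": 0},
  {"offset": [0.009,0.0008,0.021],"roll": 0},
  {"offset": [0.011,0.001,0.025],"roll": 0},
  {"offset": [0.013,0.0012,0.0285],"roll": 0},
])

```text
t: 36.95
tool_pos: [445.1, 18.7, 75.9]
tcp_rot: [0.0, -0.047, 0.999, -0.0]
wrist_force: [-3.2, 0.2, -4.2]
grip_width: 12.2
gripper_force: 112.3
```

```bash
python3 pitch.py
```

```text
36.95 [445.1  18.7  75.9] 5.33 F [-3.2  0.2 -4.2] 112.31068968772888
edge 243.5785009379333 pitch 9.670438774596482
```

>>> send_rows([
  {"offset": [0.001,0.0001,0.002],"roll": 0},
  {"offset": [0.002,0.0002,0.004],"roll": 0},
  {"offset": [0.003,0.0003,0.006],"roll": 0},
  {"offset": [0.004,0.0004,0.008],"roll": 0},
  {"offset": [0.005,0.0005,0.01],"roll": 0},
  {"offset": [0.006,0.0006,0.012],"roll": 0},
  {"offset": [0.007,0.0007,0.014],"roll": 0},
  {"offset": [0.007,0.0007,0.014],"roll": 0},
])

```text
t: 38.15
tool_pos: [450.9, 19.5, 89.7]
tcp_rot: [-0.001, -0.047, 0.999, 0.0]
wrist_force: [-4.7, -1.0, -4.1]
grip_width: 11.8
gripper_force: 111.8
```

```bash
python3 pitch.py; python3 - <<'E'
from h import *
im=np.load("pics/w4.npy") if 0 else capture("wrist").astype(float)
i=camera_info("wrist"); s=status.read_state(); T=np.array(s["tool_pos"]); g=im.mean(2)
# handle top width at several rows => distance (14mm wide)
for r in range(236,300,6):
    row=g[r,200:310]; d=np.gradient(row); print(r,[int(v) for v in row[36:76:2]])
E
```

```text
38.15 [450.9  19.5  89.7] 5.36 F [-4.7 -1.  -4.1] 111.75380945205688
edge 247.49761835326137 pitch 12.890916805685373
236 [96, 89, 92, 92, 93, 93, 94, 92, 94, 92, 93, 93, 93, 93, 94, 94, 94, 94, 111, 154]
242 [85, 91, 93, 93, 93, 93, 93, 93, 94, 94, 93, 94, 94, 94, 94, 94, 94, 94, 99, 148]
248 [97, 132, 131, 130, 131, 130, 129, 129, 129, 129, 128, 127, 128, 126, 127, 127, 127, 127, 127, 57]
254 [93, 139, 140, 141, 141, 141, 141, 141, 141, 141, 142, 141, 141, 141, 141, 141, 142, 142, 134, 54]
260 [84, 134, 141, 141, 141, 141, 141, 141, 141, 141, 141, 141, 142, 141, 141, 141, 142, 142, 117, 55]
266 [73, 131, 140, 141, 141, 140, 140, 140, 141, 141, 141, 141, 141, 141, 141, 141, 142, 141, 115, 54]
272 [39, 125, 141, 140, 141, 140, 140, 141, 141, 141, 141, 141, 141, 141, 142, 141, 141, 140, 75, 54]
278 [9, 28, 140, 140, 141, 140, 140, 141, 140, 141, 141, 141, 141, 141, 141, 141, 141, 34, 11, 44]
284 [10, 8, 128, 140, 140, 140, 140, 140, 140, 141, 141, 141, 141, 141, 141, 141, 130, 8, 9, 36]
290 [28, 24, 113, 140, 140, 140, 140, 141, 141, 141, 140, 141, 141, 141, 141, 141, 121, 21, 31, 90]
296 [29, 25, 104, 140, 141, 140, 140, 140, 140, 140, 141, 140, 141, 141, 141, 141, 115, 22, 28, 23]
```

```bash
python3 - <<'E'
from h import *
im=capture("wrist").astype(float); i=camera_info("wrist"); s=status.read_state(); T=np.array(s["tool_pos"]); g=im.mean(2)
print(s["t"],[int(v) for v in g[170:256:2,252:258].mean(1)])
for p in(5,10,15,20,25):
    a=np.radians(p);y=np.radians(5.34);u=np.array([np.cos(y),np.sin(y),0]);ux=u*np.cos(a)+np.array([0,0,-np.sin(a)]);uz=u*np.sin(a)+np.array([0,0,np.cos(a)]);G=T+[0,0,11]
    print(p,[proj("wrist",G+x*ux+h*uz,i)[1].round(1) for x,h in((-30,10),(-30,-10),(-28,-31),(-20,-31))])
E
```

```text
38.45 [151, 151, 152, 152, 151, 150, 115, 92, 93, 92, 92, 92, 92, 92, 92, 92, 92, 92, 93, 92, 92, 89, 91, 91, 91, 91, 92, 92, 92, 93, 93, 93, 93, 93, 93, 93, 93, 94, 93, 128, 143, 141, 141]
5 [np.float64(237.9), np.float64(214.3), np.float64(199.0), np.float64(213.4)]
10 [np.float64(243.8), np.float64(215.4), np.float64(196.2), np.float64(210.4)]
15 [np.float64(250.2), np.float64(217.2), np.float64(193.9), np.float64(207.7)]
20 [np.float64(257.1), np.float64(219.7), np.float64(192.2), np.float64(205.5)]
25 [np.float64(264.5), np.float64(222.7), np.float64(191.1), np.float64(203.7)]
```

>>> send_rows([
  {"offset": [-0.003,0,0],"roll": 0},
  {"offset": [-0.008,-0.0005,0.002],"roll": 0},
  {"offset": [-0.013,-0.001,0.008],"roll": 0},
  {"offset": [-0.017,0.0,0.018],"roll": 0},
  {"offset": [-0.019,0.006,0.028],"roll": 0},
  {"offset": [-0.02,0.02,0.036],"roll": 0},
  {"offset": [-0.02,0.04,0.04],"roll": -0.01},
  {"offset": [-0.02,0.065,0.042],"roll": -0.02},
])

```text
t: 39.45
tool_pos: [432.0, 85.8, 132.3]
tcp_rot: [0.001, -0.036, 0.999, 0.0]
wrist_force: [-0.3, -0.0, -1.7]
grip_width: 12.1
gripper_force: 111.8
```

>>> send_rows([
  {"offset": [0,0.028,0],"roll": -0.01},
  {"offset": [0.002,0.056,0],"roll": -0.02},
  {"offset": [0.006,0.08,0],"roll": -0.03},
  {"offset": [0.014,0.097,0],"roll": -0.03},
  {"offset": [0.026,0.106,0],"roll": -0.03},
  {"offset": [0.041,0.11,0],"roll": -0.03},
  {"offset": [0.057,0.1105,0],"roll": -0.03},
  {"offset": [0.073,0.1105,0],"roll": -0.03},
])

```text
t: 40.45
tool_pos: [505.4, 195.6, 131.4]
tcp_rot: [0.0, -0.022, 1.0, 0.0]
wrist_force: [-0.4, 0.2, -0.5]
grip_width: 12.1
gripper_force: 111.8
```

>>> send_rows([
  {"offset": [0.015,0,-0.002],"roll": 0},
  {"offset": [0.026,0,-0.006],"roll": 0},
  {"offset": [0.031,0,-0.012],"roll": 0},
  {"offset": [0.032,0,-0.019],"roll": 0},
  {"offset": [0.032,0,-0.026],"roll": 0},
  {"offset": [0.032,0,-0.031],"roll": 0},
  {"offset": [0.032,0,-0.034],"roll": 0},
  {"offset": [0.032,0,-0.034],"roll": 0},
])

```text
t: 41.45
tool_pos: [536.3, 194.9, 97.2]
tcp_rot: [-0.0, -0.022, 1.0, -0.0]
wrist_force: [-0.2, -0.2, -1.9]
grip_width: 11.7
gripper_force: 111.8
```

```bash
cat > look.py <<'E'
from h import *
im=capture("wrist").astype(float); i=camera_info("wrist"); s=status.read_state(); T=np.array(s["tool_pos"]); q=s["tcp_rot"]; y=2*np.arctan2(q[2],q[1])-np.pi
print(s["t"],T.round(1),np.degrees(y).round(2),"F",s["wrist_force"].round(1)); g=im.mean(2)
print([int(v) for v in g[170:262:2,252:258].mean(1)])
# dark blobs around cradle in side+top views
for c,w in(("side",45),("top",40)):
    a=capture(c).astype(float).mean(2); px=proj(c,(637.5,199.5,45)).astype(int); sub=a[px[1]-w:px[1]+w,px[0]-w:px[0]+w]
    n,l,st,ce=cv2.connectedComponentsWithStats((sub<(30 if c=="side" else 14)).astype(np.uint8))
    print(c,px,[(st[k].tolist(),(ce[k]-w+px).round(1).tolist()) for k in range(1,n) if st[k,4]>8])
    for h in(31,54): print("  pred",h,proj(c,(637.5,199.5,h)).round(1))
E
python3 look.py
```

```text
41.5 [536.5 195.   97.5] 2.48 F [-0.3  0.4 -1.2]
[141, 140, 141, 141, 138, 136, 116, 84, 84, 84, 84, 84, 84, 84, 83, 83, 84, 84, 84, 84, 83, 81, 82, 83, 83, 83, 84, 84, 84, 84, 84, 84, 85, 84, 85, 85, 85, 85, 95, 131, 130, 130, 129, 129, 129, 129]
side [213 258] [([77, 0, 13, 8, 34], [251.2, 215.2]), ([31, 8, 19, 8, 95], [208.4, 223.9]), ([85, 11, 2, 6, 10], [253.4, 226.6]), ([78, 25, 5, 6, 9], [247.9, 240.4]), ([83, 24, 3, 6, 11], [252.2, 239.4]), ([41, 36, 8, 9, 47], [212.3, 253.1])]
  pred 31 [214. 262.]
  pred 54 [213.3 256. ]
top [166 155] [([0, 36, 14, 44, 318], [130.2, 171.5]), ([35, 36, 15, 8, 63], [169.0, 154.1]), ([9, 42, 7, 6, 17], [138.7, 159.2]), ([11, 57, 4, 6, 9], [138.3, 174.6]), ([34, 61, 11, 19, 89], [164.0, 186.8]), ([14, 66, 14, 14, 66], [146.4, 188.4]), ([28, 67, 6, 13, 17], [156.8, 188.8]), ([9, 70, 4, 5, 9], [136.1, 186.7])]
  pred 31 [167.6 156.3]
  pred 54 [165.8 155. ]
```

>>> send_rows([
  {"offset": [-0.055,-0.0024,0.018],"roll": 0},
  {"offset": [-0.11,-0.0048,0.038],"roll": 0},
  {"offset": [-0.125,-0.0055,0.044],"roll": 0},
  {"offset": [-0.125,-0.0055,0.044],"roll": 0},
  {"offset": [-0.125,-0.0055,0.044],"roll": 0},
  {"offset": [-0.125,-0.0055,0.044],"roll": 0},
  {"offset": [-0.125,-0.0055,0.044],"roll": 0},
  {"offset": [-0.125,-0.0055,0.044],"roll": 0},
])

```text
t: 42.6
tool_pos: [411.7, 189.4, 141.0]
tcp_rot: [-0.0, -0.021, 1.0, -0.0]
wrist_force: [-0.4, -0.3, 0.7]
grip_width: 12.2
gripper_force: 112.1
```

```bash
python3 look.py
```

```text
42.65 [411.7 189.4 141.1] 2.46 F [-0.3  0.4 -0.7]
[152, 150, 150, 149, 146, 148, 129, 91, 90, 91, 91, 91, 91, 91, 91, 91, 91, 91, 91, 91, 91, 88, 89, 89, 90, 90, 90, 91, 91, 91, 91, 92, 92, 92, 92, 92, 92, 92, 103, 140, 139, 139, 139, 138, 139, 139]
side [213 258] [([31, 8, 19, 8, 94], [208.5, 223.9]), ([42, 40, 9, 10, 74], [214.2, 257.2])]
  pred 31 [214. 262.]
  pred 54 [213.3 256. ]
top [166 155] [([36, 37, 16, 9, 111], [169.7, 156.2])]
  pred 31 [167.6 156.3]
  pred 54 [165.8 155. ]
```

>>> send_rows([
  {"offset": [0,-0.03,0],"roll": 0},
  {"offset": [0,-0.075,0],"roll": 0},
  {"offset": [0,-0.125,0],"roll": 0},
  {"offset": [0,-0.175,0],"roll": 0},
  {"offset": [0.01,-0.225,0],"roll": -0.01},
  {"offset": [0.02,-0.275,0],"roll": -0.02},
  {"offset": [0.03,-0.32,-0.02],"roll": -0.02},
  {"offset": [0.036,-0.34,-0.045],"roll": -0.02},
])

```text
t: 43.75
tool_pos: [448.7, -153.5, 96.8]
tcp_rot: [0.001, -0.01, 1.0, -0.001]
wrist_force: [0.4, 0.2, -1.4]
grip_width: 12.2
gripper_force: 111.9
```

>>> send_rows([
  {"offset": [0,-0.001,-0.015],"roll": 0},
  {"offset": [0,-0.001,-0.025],"roll": 0},
  {"offset": [0,-0.001,-0.034],"roll": 0},
  {"offset": [0,-0.001,-0.043],"roll": 0},
  {"offset": [0,-0.001,-0.052],"roll": 0},
  {"offset": [0,-0.001,-0.061],"roll": 0},
  {"offset": [0,-0.001,-0.068],"roll": 0},
  {"offset": [0,-0.001,-0.0705],"roll": 0},
])

```text
t: 44.75
tool_pos: [448.4, -151.0, 27.9]
tcp_rot: [0.001, -0.012, 1.0, -0.001]
wrist_force: [-3.2, -1.1, 6.3]
grip_width: 12.0
gripper_force: 111.8
```

```bash
python3 look.py
```

```text
44.8 [ 448.5 -151.    27.7] 1.41 F [-3.9  0.   6.9]
[39, 40, 39, 39, 40, 40, 39, 39, 39, 40, 39, 39, 39, 72, 109, 109, 109, 109, 108, 108, 108, 108, 109, 109, 109, 109, 109, 105, 180, 207, 207, 207, 207, 207, 207, 207, 207, 207, 207, 207, 207, 207, 207, 207, 207, 206]
side [213 258] [([31, 8, 19, 8, 95], [208.4, 223.9]), ([42, 40, 9, 10, 76], [214.2, 257.2])]
  pred 31 [214. 262.]
  pred 54 [213.3 256. ]
top [166 155] [([37, 37, 15, 9, 115], [170.0, 156.1])]
  pred 31 [167.6 156.3]
  pred 54 [165.8 155. ]
```

>>> send_rows([
  {"offset": [0,0,0],"roll": 0},
  {"offset": [0,0,0],"roll": 0},
  {"offset": [0,0,0],"roll": 0},
  {"offset": [0,0,0],"roll": 0},
  {"offset": [0,0,0],"roll": 0},
  {"offset": [0,0,0],"roll": 0},
  {"offset": [0,0,0.01],"roll": 0},
  {"offset": [0,0,0.03],"roll": 0},
], gripper=-1)

```text
t: 45.9
tool_pos: [446.8, -151.2, 55.8]
tcp_rot: [-0.001, -0.012, 1.0, 0.0]
wrist_force: [0.5, 0.1, 0.4]
grip_width: 85.5
gripper_force: 0.0
```

>>> send_rows([
  {"offset": [0,0,0.03],"roll": 0},
  {"offset": [0,0,0.06],"roll": 0},
  {"offset": [0,0,0.1],"roll": 0},
  {"offset": [0,0,0.14],"roll": 0},
  {"offset": [0,0,0.15],"roll": 0},
  {"offset": [0,0,0.15],"roll": 0},
  {"offset": [0,0,0.15],"roll": 0},
  {"offset": [0,0,0.15],"roll": 0},
])

```text
t: 46.9
tool_pos: [446.6, -151.1, 204.0]
tcp_rot: [-0.002, -0.012, 1.0, 0.001]
wrist_force: [-0.8, -0.1, -0.6]
grip_width: 85.4
gripper_force: 0.0
```

```bash
python3 - <<'E'
from h import *
im=np.mean([capture("wrist").astype(float) for _ in range(2)],0); i=camera_info("wrist"); s=status.read_state(); print(s["t"],s["tool_pos"],s["grip_width"])
m=(im.mean(2)>100).astype(np.uint8)
c=[proj("wrist",p,i) for p in((380,-218,3),(380,-84,3),(636,-78,3),(639,-218,3))]; print(np.round(c,0).tolist())
mask=np.zeros_like(m); cc=np.array(c); cc=cc.mean(0)+(cc-cc.mean(0))*.93; cv2.fillPoly(mask,[np.round(cc).astype(np.int32)],1)
n,l,st,ce=cv2.connectedComponentsWithStats(m&mask)
for k in range(1,n):
    if st[k,4]>300:
        ys,xs=np.where(l==k); print(st[k].tolist())
        for r in range(ys.min(),ys.max()+1,max(1,(ys.max()-ys.min())//12)):
            x=xs[ys==r]; print(r,x.min(),x.max(),plane("wrist",x.min(),r,44,i).round(1)[:2],plane("wrist",x.max(),r,44,i).round(1)[:2])
E
```

```text
47.0 [ 446.92022716 -151.20404322  204.57435023] 85.55742674238948
[[189.0, 104.0], [323.0, 107.0], [309.0, 319.0], [197.0, 319.0]]
[219, 149, 71, 138, 3200]
149 247 261 [ 416.7 -158.7] [ 416.4 -145.9]
160 247 261 [ 427.  -158.5] [ 426.7 -145.6]
171 247 261 [ 437.4 -158.4] [ 437.1 -145.3]
182 247 261 [ 448.1 -158.2] [ 447.8 -145. ]
193 247 261 [ 459. -158.] [ 458.7 -144.6]
204 247 261 [ 470.1 -157.8] [ 469.8 -144.3]
215 247 261 [ 481.6 -157.6] [ 481.3 -143.9]
226 247 261 [ 493.2 -157.4] [ 492.9 -143.6]
237 247 261 [ 505.2 -157.2] [ 504.9 -143.2]
248 247 261 [ 517.4 -157. ] [ 517.1 -142.9]
259 247 261 [ 530.  -156.8] [ 529.6 -142.5]
270 220 288 [ 543.4 -184.6] [ 541.8 -114.1]
281 221 287 [ 556.6 -183.7] [ 555.  -114.4]
```

>>> send_rows([
  {"offset": [0.02,0.03,0],"roll": 0.1},
  {"offset": [0.045,0.065,0],"roll": 0.25},
  {"offset": [0.07,0.1,0],"roll": 0.4},
  {"offset": [0.095,0.14,0],"roll": 0.56},
  {"offset": [0.12,0.18,0],"roll": 0.72},
  {"offset": [0.145,0.22,0],"roll": 0.88},
  {"offset": [0.17,0.255,0],"roll": 1.04},
  {"offset": [0.19,0.285,0],"roll": 1.2},
])

```text
t: 48.0
tool_pos: [638.0, 135.0, 204.9]
tcp_rot: [-0.001, -0.577, 0.817, 0.0]
wrist_force: [0.2, -0.2, 0.1]
grip_width: 85.6
gripper_force: 0.0
```

>>> send_rows([
  {"offset": [0.01,0.015,0],"roll": 0.13},
  {"offset": [0.015,0.026,0],"roll": 0.26},
  {"offset": [0.0175,0.032,-0.01],"roll": 0.39},
  {"offset": [0.0175,0.032,-0.035],"roll": 0.39},
  {"offset": [0.0175,0.032,-0.06],"roll": 0.39},
  {"offset": [0.0175,0.032,-0.085],"roll": 0.39},
  {"offset": [0.0175,0.032,-0.1],"roll": 0.39},
  {"offset": [0.0175,0.032,-0.106],"roll": 0.39},
])

```text
t: 49.0
tool_pos: [654.2, 165.3, 98.2]
tcp_rot: [0.001, 0.722, -0.692, -0.001]
wrist_force: [-0.0, -0.2, -0.5]
grip_width: 85.4
gripper_force: 0.0
```

```bash
cat > ball.py <<'E'
from h import *
s=status.read_state();q=s["tcp_rot"];print(s["t"],s["tool_pos"],np.degrees(2*np.arctan2(q[2],q[1])),s["wrist_force"].round(1))
for c in("side","top"):
    a=np.mean([capture(c).astype(float) for _ in range(2)],0).mean(2).astype(np.float32)
    p=proj(c,(704,203,117)); print(c,p.round(1)); x,y=p.round().astype(int)
    print(a[y-8:y+9:1,x-9:x+10].astype(int))
for d in(0,.3,.45): print(d,[proj(c,(704.3-62*np.sin(d)*.044,203+62*np.sin(d),55+62*np.cos(d))).round(1).tolist() for c in("side","top")])
E
python3 ball.py
```

```text
49.0 [654.24026905 165.32346186  98.23855248] -87.57074571659805 [-0.  -0.2 -0.5]
side [186.1 238.9]
[[169 168 169 169 169 170 169 167 157 116  72  83  98  78  46  81 137 162
  163]
 [168 168 167 169 169 168 169 168 159 126  80  81  96  82  54  78 127 160
  163]
 [166 167 167 169 169 168 167 166 162 141 106  94 102  84  61  83 126 159
  165]
 [166 165 167 168 168 168 165 165 165 157 140 128 119  94  69  90 124 157
  164]
 [166 166 166 166 168 167 166 164 164 162 161 155 136 112  90 100 122 150
  163]
 [167 166 167 166 167 166 164 161 159 156 155 158 151 140 125 120 123 137
  154]
 [167 167 166 166 166 165 162 156 154 147 142 149 158 160 150 133 124 127
  141]
 [167 167 166 167 168 166 158 155 153 148 136 136 157 166 160 141 124 122
  135]
 [167 166 167 167 168 166 157 154 153 146 133 128 154 167 164 147 128 121
  129]
 [167 167 165 166 167 165 154 149 146 139 125 127 155 168 166 150 133 122
  127]
 [167 167 167 167 166 164 157 142 132 120 115 131 156 167 166 154 135 123
  125]
 [167 167 167 167 167 166 160 142 125 113 109 130 157 167 167 158 139 122
  121]
 [167 167 167 167 167 166 1
[... 827 characters left out ...]
 14 10 17 16 17  9 11 12 15 20 26 21 18 11 21 20]
 [10 17 17 14 15 14 16 16 17 12 10  8 14 11 21 19 15 13 17]
 [18 18 15 13 10 16 13 10 17 16  9 13 17 10 16 13 13 11 22]
 [ 8 16 15 11 17  9 15 16 11 12 16 13 13  8  9 15 18 17 16]
 [14 14 12 11 16 12 19 16 17 19 17 17 15 16 12 15  8  8 15]
 [16 19 13 18 15 14 18 15 15 16 15 14 11 11 20 16 11 13 30]
 [ 9 20 18 11 18 20 18 19 14 19 16 17 17 16 17 13  8 14 33]
 [13 10 13 17 12 15 17 14 17 15 16 16 16 12 16 12 11 16 29]
 [13 16  7 17 13  8 16 16 11 14 12 19 13 16 19 18 17 21 23]
 [17 14 19  5 14 18  6  4 11 11 12 14 18 17 14 11 19 22 22]]
0 [[186.0, 238.9], [160.1, 126.7]]
0.3 [[185.1, 244.5], [153.6, 127.0]]
0.45 [[184.7, 247.7], [150.8, 127.4]]
```

```bash
python3 - <<'E'
from h import *
for x in(690,697,704,711): print(x,proj("side",(x,172,103)).round(1),proj("side",(x,203,117)).round(1))
E
```

```text
690 [194.1 235.2] [191.4 239. ]
697 [191.5 235.2] [188.8 239. ]
704 [189.  235.1] [186.1 238.9]
711 [186.4 235.1] [183.5 238.9]
```

>>> send_rows([
  {"offset": [0.003,0.006,-0.003],"roll": 0},
  {"offset": [0.003,0.012,-0.003],"roll": 0},
  {"offset": [0.003,0.018,-0.003],"roll": 0},
  {"offset": [0.003,0.024,-0.003],"roll": 0},
  {"offset": [0.002,0.03,-0.003],"roll": 0},
  {"offset": [0.002,0.036,-0.003],"roll": 0},
  {"offset": [0.002,0.041,-0.003],"roll": 0},
  {"offset": [0.002,0.044,-0.003],"roll": 0},
])

```text
t: 50.2
tool_pos: [656.5, 208.8, 96.3]
tcp_rot: [0.001, 0.722, -0.692, 0.0]
wrist_force: [-0.9, -5.5, -1.1]
grip_width: 85.0
gripper_force: 3.1
```

```bash
python3 F.py; python3 - <<'E'
from h import *
s=status.read_state();print(s["t"],s["tool_pos"])
a=np.mean([capture("side").astype(float) for _ in range(2)],0).mean(2)
print(a[234:262,177:199].astype(int))
E
```

```text
Fmean [-1.11 -4.72 -1.62]
50.4 [656.47490075 208.65879013  96.34798351]
[[ 61  59  50  36  33  33  29  34  32  40  83 132 153 153 138 126 132 160
  167 137 100  89]
 [114 112  97  69  45  34  33  33  33  38  88 145 163 160 144 129 130 152
  166 153 137 131]
 [152 150 139 113  73  43  39  51  47  41  84 143 165 165 148 133 126 139
  155 159 153 148]
 [167 165 160 144 103  62  58  80  74  48  78 136 162 166 155 138 125 129
  142 150 150 149]
 [168 168 166 157 122  77  72  99  88  58  64 121 157 167 162 142 126 124
  136 144 148 147]
 [169 168 168 161 132  85  74  99  92  61  55 109 153 169 166 147 129 124
  131 141 146 146]
 [168 167 168 163 138  94  69  97  99  68  50 100 151 167 167 153 133 123
  128 139 145 147]
 [168 168 167 165 149 104  70  92 102  75  42  92 149 167 167 156 136 125
  125 138 145 148]
 [168 168 169 167 156 113  68  85 100  75  43  88 147 167 168 160 141 125
  122 139 147 152]
 [169 168 169 168 160 118  71  81  99  82  52  89 149 168 169 164 146 129
  127 139 149 156]
 [168 168 168 168 160 127  91  89 102  86  59  95 149 167 169 166 154 141
  138 145 153 160]
 [168
[... 876 characters left out ...]
1  81 104 133 140 131 118 113
  105 107 136 127]
 [164 166 167 161 146 124 120 133 131 112  92  85 103 131 139 126 115 111
  105 110 136 122]
 [166 168 168 161 139 120 119 136 139 125 107 103 117 134 132 117 112 109
  103 114 137 117]
 [166 169 168 160 137 117 116 128 134 131 123 121 127 129 119 111 108 107
   99 118 135 113]
 [165 167 166 155 131 114 111 116 122 126 126 125 122 118 112 110 110 106
  100 123 132 110]
 [165 165 162 146 125 113 110 111 114 118 120 118 115 113 111 111 111 105
  102 128 129 106]
 [164 164 159 140 120 110 109 110 112 113 113 114 113 112 112 112 111 105
  104 134 125 101]
 [163 163 159 140 118 108 105 106 106 108 109 109 110 107 108 108 109 103
  110 135 120  95]]
```

>>> send_rows([
  {"offset": [0,0,0],"roll": 0},
  {"offset": [0,0,0],"roll": 0},
  {"offset": [0,0,0],"roll": 0},
  {"offset": [0,0,0],"roll": 0},
  {"offset": [0,0,0],"roll": 0},
  {"offset": [0,0,0],"roll": 0},
  {"offset": [0,0,0],"roll": 0},
  {"offset": [0,0,0],"roll": 0},
])

```text
t: 51.5
tool_pos: [656.5, 208.7, 96.3]
tcp_rot: [0.001, 0.722, -0.692, -0.0]
wrist_force: [-0.5, -4.8, -2.4]
grip_width: 85.5
gripper_force: 2.1
```

>>> send_rows([
  {"offset": [0,-0.003,0],"roll": 0},
  {"offset": [0,-0.008,0],"roll": 0},
  {"offset": [0,-0.013,0],"roll": 0},
  {"offset": [0,-0.018,0],"roll": 0},
  {"offset": [0,-0.024,0],"roll": 0},
  {"offset": [0,-0.032,0],"roll": 0},
  {"offset": [0,-0.042,0],"roll": 0},
  {"offset": [0,-0.05,0.01],"roll": 0},
])

```text
t: 52.5
tool_pos: [656.1, 158.6, 105.8]
tcp_rot: [0.001, 0.722, -0.692, -0.001]
wrist_force: [-0.1, -0.0, 0.5]
grip_width: 85.1
gripper_force: 0.0
```

>>> send_rows([
  {"offset": [0,0,0.03],"roll": 0},
  {"offset": [0,0,0.06],"roll": 0},
  {"offset": [0,0,0.09],"roll": 0},
  {"offset": [0,0,0.1],"roll": 0},
  {"offset": [-0.03,-0.03,0.1],"roll": 0},
  {"offset": [-0.06,-0.06,0.1],"roll": 0},
  {"offset": [-0.07,-0.07,0.1],"roll": 0},
  {"offset": [-0.07,-0.07,0.1],"roll": 0},
])

```text
t: 53.5
tool_pos: [586.8, 89.1, 206.9]
tcp_rot: [-0.0, 0.722, -0.692, -0.0]
wrist_force: [0.3, -0.1, 0.3]
grip_width: 85.2
gripper_force: 0.0
```

```bash
python3 look.py | tail -6; python3 - <<'E'
from h import *
a=np.mean([capture("side").astype(float) for _ in range(2)],0).mean(2)
print(a[230:256:2,177:199].astype(int)); print(status.read_state()["t"])
E
```

```text
side [213 258] [([31, 8, 19, 8, 93], [208.5, 223.9]), ([41, 40, 10, 10, 77], [214.1, 257.2])]
  pred 31 [214. 262.]
  pred 54 [213.3 256. ]
top [166 155] [([51, 0, 15, 36, 218], [182.7, 128.8]), ([50, 34, 13, 25, 85], [180.6, 161.4]), ([61, 40, 5, 5, 13], [189.1, 156.2]), ([62, 42, 7, 6, 13], [191.6, 159.8]), ([54, 42, 24, 24, 82], [193.7, 171.5]), ([57, 47, 14, 6, 20], [190.0, 164.5]), ([66, 73, 5, 6, 16], [194.4, 191.2])]
  pred 31 [167.6 156.3]
  pred 54 [165.8 155. ]
[[163 163 163 163 163 163 162 163 163 162 163 159 150 132 119 124 147 158
  156 127  86  70]
 [162 161 161 162 162 161 162 161 161 162 162 161 157 142 125 120 133 154
  156 121  72  41]
 [158 159 159 161 161 161 160 159 159 162 161 161 158 150 131 118 126 152
  159 130  95  85]
 [161 160 160 160 160 160 158 155 152 150 150 155 158 156 142 126 119 132
  148 151 145 141]
 [160 161 160 160 161 159 151 149 147 143 131 130 150 160 154 134 119 117
  129 137 140 139]
 [161 159 160 161 161 159 149 142 139 132 118 121 149 160 158 146 125 117
  119 132 137 139]
 [161 161 161 161 160 159 153 136 118 107 103 125 151 160 160 152 134 119
  116 131 140 145]
 [161 160 159 160 161 161 159 150 131 116 109 123 150 160 163 158 147 132
  131 137 146 152]
 [159 159 159 159 160 160 160 156 137 120 109 116 148 161 163 162 160 159
  159 160 161 158]
 [158 158 158 159 160 160 159 157 142 125 111 111 139 157 161 162 162 163
  164 162 162 154]
 [156 157 160 159 158 155 150 145 135 123 113 105 117 138 146 148 147 147
  147 150 155 148]
 [155 157 159 160 155 137 119 111 114 116 114 105 100 118 122 116 110 108
  109 119 139 135]
 [158 157 156 156 146 124 112 123 131 126 118 107 102 120 130 121 111 106
  100 101 128 121]]
53.75
```

The lever is back in the middle (ball near row 239, as before the push). The capacitor is in the cradle and the other two are still in the tray. Handing in.

```bash
python3 -c "
from rig import order
print(order.hand_in())"
```

```text
the job is handed in; nothing more can be done
None
```

I finished the job and handed it in at about 54 s of the 72 s allowed; the hand-in gave no verdict, but in the last camera images the front capacitor was in the cradle, the other two in the tray, the scoop flat on the mat and the lever back in the middle after more than a second fully over.

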